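# Prop the lamp test plate at its working slope

### The job

Set the hinged lamp test plate to its working slope: lift its front edge until it is clear of the holes in the two side lugs, take the prop rod from its rest and pass it under the plate through the holes of both lugs, up to its handle, and then fold the plate back down so that it rests on the rod. Let go of everything, and do not disturb the two loose bulbs and the screwdriver.

Things in the scene. Friction and masses are not known exactly. Their poses are not given: they have to be found in the camera images.
- stand: Fixed steel stand; base x -70 to +95, y +-75, 12 mm thick. Origin on the table midway between the lugs; x points from the plate's front edge to its hinge (away from the robot), y along the hinge, z up. At y = -58 and +58 mm stand two upright lugs, 40 mm wide (x), 6 mm thick (y), tops at 126 mm, each with a round 16 mm hole along y, centre 108 mm above the table. The plate swings between them.
- plate (a joint): Angle of the hinged aluminium test plate, rad: 0 level, grows to 1.4 as its front edge rises; stiff, stays where left (5 N lifts it). On a rod in the holes it rests at 0.52 (30 deg); the rod passes under it above 0.6. Plate 5 to 135 mm from the hinge, 96 mm wide, 6 thick, mid-plane through the hinge; two bulbs in holders 20 to 62 mm from the hinge stand 86 mm above it.
- plate_bar (a point): Middle of the round lifting bar in front of the plate's front edge: 10 mm thick, 80 mm long along the stand's y, axis 170 mm from the hinge and 35 mm from the plate's edge, in the plate's mid-plane, on two 8 mm arms at y = -36 and +36 mm. Free space under it to the table. Axes turn with the plate.
- plate_hinge (a point): Middle of the hinge axis, fixed on the stand: 75 mm along the stand's x, 70 mm above the table. The axis runs along the stand's y.
- hole_right (a point): Centre of the 16 mm hole in the lug at the stand's -y side, in the middle of the lug's thickness (6 mm).
- hole_left (a point): The same in the lug at the stand's +y side, 116 mm away.
- rod: Loose prop rod: round steel shaft 10 mm thick and 140 mm long with a slightly tapered tip, and a square black handle 24 x 24 x 65 mm on the same axis. Origin on the axis where the shaft leaves the handle; x points along the shaft to the tip (shaft x = 0 to 140 mm, handle x = -65 to 0). 0.08 to 0.17 kg.
- rod_tip (a point): Tip of the prop rod, 140 mm from its origin along its x.
- rest: Fixed low rest in which the rod lies level, axis 50 mm above the table: base 130 x 44 x 8 mm, two notched posts 32 mm wide and 56 mm high at x = -55 and +45 mm, notches 14 mm wide, open above. Origin on the table under the middle of the rod's shaft; x along the rod. The rod's handle overhangs the -x end.
- bulb_a: Loose white lamp body 58 mm across, 66 mm high, standing on its flat face, metal cap up. Bystander. Origin under its centre.
- bulb_b: Another loose lamp body of the same kind. Bystander.
- screwdriver: Screwdriver, about 200 mm long, lying on the table along its x. Bystander.
Not all that is in view belongs to the job. Leave any brown look-alike of the rod alone.

How it is judged (in metres and radians):
On the way, in this order (a step that is already met when the one before it is completed fails the run):
1. the plate is raised clear of the lug holes (above 0.6 rad, 34 degrees) (value of joint plate above 0.6 rad), for 0.2 s.
2. the rod is through the holes of both lugs, under the raised plate: tip past one lug, handle within about 15 mm of the other (x of rod_tip in the frame of stand between -0.012 and 0.01 m and z of rod_tip in the frame of stand between 0.096 and 0.12 m and x of rod in the frame of stand between -0.012 and 0.01 m and z of rod in the frame of stand between 0.096 and 0.12 m and ((y of rod_tip in the frame of stand above 0.064 m and y of rod in the frame of stand below -0.058 m) or (y of rod_tip in the frame of stand below -0.064 m and y of rod in the frame of stand above 0.058 m)) and value of joint plate above 0.6 rad), for 0.2 s.
At the end, for the whole second after the job is handed in: The rod lies at rest through the holes of both lugs (from either side), its tip at least 3 mm beyond the outer face of the far lug, and the plate rests on it: plate angle between 0.45 and 0.575 rad, not moving (x of rod_tip in the frame of stand between -0.012 and 0.01 m and z of rod_tip in the frame of stand between 0.096 and 0.12 m and x of rod in the frame of stand between -0.012 and 0.01 m and z of rod in the frame of stand between 0.096 and 0.12 m and ((y of rod_tip in the frame of stand above 0.064 m and y of rod in the frame of stand below -0.058 m) or (y of rod_tip in the frame of stand below -0.064 m and y of rod in the frame of stand above 0.058 m)) and value of joint plate between 0.45 and 0.575 rad and velocity of joint plate between -0.05 and 0.05 rad/s and linear speed of rod below 0.02 m/s); the robot touches nothing.
It fails at once if the bulb is moved by more than 30 mm (distance of bulb_a from where it was at the start of the episode above 0.03 m).
It fails at once if the bulb is moved by more than 30 mm (distance of bulb_b from where it was at the start of the episode above 0.03 m).
It fails at once if the screwdriver is moved by more than 30 mm (distance of screwdriver from where it was at the start of the episode above 0.03 m).
It also fails if it takes over 67 s, if anything falls off the work surface, if the arm or the gripper's body presses on something with over 40 N, if the wrist force passes 120 N, or if a joint passes its speed limit or range.

### The arm

A 6-joint arm with a two-finger parallel gripper is mounted at the origin on the work surface. World frame = base frame: x ahead of the robot, y to its left, z up, the work surface at z = 0. Lengths are in mm, angles in rad, forces in N, time in s.
With the tool pointing down it reaches from about 300 to 775 mm from the base axis. Payload 14.6 kg.
Tool frame: the origin (TCP) lies at the very end of the fingers, on their centre line; the grasp point (between the pads) lies 19 mm behind it; z points along the fingers, y is the line along which they close (so a half turn about z gives the same grasp; the last joint's range is limited). The gripper opens to 94 mm and grips with 3 to 60 N. Pads are 16 mm wide; open, the fingers measure 119 mm over their backs; the gripper's body (75 mm by 177 mm) begins 78 mm behind the grasp point.
Start: joints at [-1.382, 0.3, 1.521, -0, 1.321, -0.067], TCP at [139.154, -532.095, 184.246] pointing down, gripper open.
Joint ranges: [-3.03, 3.03], [-0.79, 2.21], [0.23, 2.52], [-1.04, 4.18], [0, 3.07], [-2.55, 2.55]. Speed limits (rad/s): [2.22, 2.22, 2.57, 3.14, 3.14, 3.14].

### API

Orientations are given as [roll, pitch, yaw] about the fixed x, y, z axes, in that order (R = Rz(yaw) Ry(pitch) Rx(roll)).
In Python, from cell import manip, camera, get_calibration gives the robot as it stands.
- The arm moves only by the tool arm_command, never from a script. Its argument "targets" is a list of rows, each an object of numbers: "hand": the opening, from -1 (shut) to 1 (fully open), so that 0 is half open; "x", "y", "z": the shift along the tool's x, y, z in m; "yaw": the turn about the tool's z in rad. In form: [{"hand": .., "x": .., "y": .., "z": .., "yaw": ..}, ...]. A call has 1 to 10 rows; each row shifts and turns the commanded pose from where the row before left it, along the tool's axes as they then stand; what a row does not reach is not made up. A row lasts 1/10 s, in which the tool goes at most 50 mm and 8.59 degrees, less where a joint would pass 70% of its speed; a pose out of reach is approached as far as the arm can. A call is refused whole if a number of a shift passes 0.05 or a number of a turn 0.15, either way. A call with a gripper value outside its range is refused whole. The fingers move at their own pace and stop on an object; "newtons" is the grip in N (left out, the last holds). Time passes only in rows, so rows that do not move let the fingers close. It gives the time, the measured TCP pose, the force, the opening and the grip force at its end, in the units of the state.
- manip.read_state(): the state, without advancing time (a new reading comes with each control period).
- camera(name): name is "side" or "top" or "wrist"; returns the picture (384x512x3 uint8, red, green, blue); there is no depth.
- get_calibration(name): a dict with "K" (3x3 intrinsics, pixels), "dist_coeffs" ([k1, k2, p1, p2, k3] as OpenCV has them; the pictures are not rectified), "cam_to_world" (4x4, takes a point from camera to world coordinates). Camera axes: x right, y up, looking along -z (the intrinsics and any distortion apply to the point x, -y, -z); pixel columns grow to the right and rows downward; lengths in mm; the calibration is good to about 2 mm. A picture is of the moment at which its call begins: read the wrist's pose just before it. get_calibration takes no time and is no camera call; for the wrist camera it gives the pose at the moment of the call.
- manip.sign_off(): hands the job in; it is judged then, once.
The state is a dict: "clock": time; "joints": joint angles; "qd": joint speeds; "effort": joint torques, N m; "eef_pos": TCP position; "eef_rot": TCP orientation; "wrist_force": force on the tool from outside, world axes, zero at the start; "moment": the same for the moment, N m; "finger_gap": finger opening in mm; "finger_force": force on a finger pad.
Only numpy, scipy, OpenCV 4.12 (cv2) and the standard library are available. Lean on these libraries where they do the work, as an engineer would, in place of code of your own. Each camera call takes 0.05 s, during which the arm holds its last target. There are 200 camera calls.

## Working session

There is one attempt and no reset: what is moved stays moved. The work goes in short steps, Python scripts to look and compute and a tool call to move; the robot and the scene stay as the last step left them, time stands still between calls to the robot, and variables do not carry over. Pictures are saved under pics/ and viewed, at most 10 in all, crops included, and the job is handed in when it is done.

Besides the shell and the picture viewer there is one more tool, called after "Emit:" by a JSON object that holds its "api" and its "payload". arm_command: Moves the arm, as the interface text tells. Its arguments: {"type":"object","properties":{"targets":{"type":"array"},"newtons":{"type":"number"}},"required":["targets"]}

```bash
mkdir -p pics; ls
cat > h.py <<'E'
import numpy as np, cv2
from cell import manip, camera, get_calibration
def proj(name,P,c=None):
    c=c or get_calibration(name); M=np.linalg.inv(np.array(c["cam_to_world"]))
    p=(M[:3,:3]@np.atleast_2d(P).T).T+M[:3,3]; p=p*[1,-1,-1]
    return cv2.projectPoints(p,np.zeros(3),np.zeros(3),np.array(c["K"]),np.array(c["dist_coeffs"]))[0][:,0]
def ray(name,uv,c=None):
    c=c or get_calibration(name); T=np.array(c["cam_to_world"])
    n=cv2.undistortPoints(np.array([[uv]],float),np.array(c["K"]),np.array(c["dist_coeffs"]))[0,0]
    d=T[:3,:3]@np.array([n[0],-n[1],-1]); return T[:3,3],d/np.linalg.norm(d)
def atz(name,uv,z,c=None):
    o,d=ray(name,uv,c); return o+d*(z-o[2])/d[2]
def tri(*rs):
    A=sum(np.eye(3)-np.outer(d,d) for o,d in rs); b=sum((np.eye(3)-np.outer(d,d))@o for o,d in rs)
    x=np.linalg.solve(A,b); return x,[np.linalg.norm(np.cross(x-o,d)) for o,d in rs]
E
python3 - <<'E'
from h import *
for n in("side","top","wrist"):
    im=camera(n)[:,:,::-1]; cv2.imwrite(f"pics/{n}0.png",im)
    c=get_calibration(n); print(n,np.round(c["cam_to_world"],2).tolist(),np.round(c["K"],1).tolist())
a=cv2.imread("pics/side0.png");b=cv2.imread("pics/top0.png")
cv2.imwrite("pics/top0x.png",cv2.resize(b,(800,600),interpolation=cv2.INTER_CUBIC))
cv2.imwrite("pics/side0x.png",cv2.resize(a,(800,600),interpolation=cv2.INTER_CUBIC))
print(manip.read_state())
E
```

```text
pics
side [[0.99, 0.11, -0.11, 479.81], [-0.15, 0.68, -0.72, -611.62], [-0.01, 0.73, 0.69, 700.62], [0.0, 0.0, 0.0, 1.0]] [[375.9, 0.0, 254.3], [0.0, 375.9, 193.6], [0.0, 0.0, 1.0]]
top [[0.01, 1.0, -0.09, 507.3], [-1.0, 0.01, 0.01, 16.63], [0.01, 0.09, 1.0, 983.08], [0.0, 0.0, 0.0, 1.0]] [[352.8, 0.0, 257.2], [0.0, 352.8, 193.7], [0.0, 0.0, 1.0]]
wrist [[0.25, 0.93, 0.28, 220.78], [-0.97, 0.24, 0.07, -510.14], [-0.0, -0.29, 0.96, 384.12], [0.0, 0.0, 0.0, 1.0]] [[299.4, 0.0, 258.6], [0.0, 299.4, 194.3], [0.0, 0.0, 1.0]]
{'clock': 0.15, 'joints': array([-1.38160572e+00,  3.00355436e-01,  1.52140038e+00, -1.60330008e-05,
        1.32064104e+00, -6.66571999e-02]), 'qd': array([ 1.43410550e-04, -1.14204350e-03, -3.36151149e-03,  3.05485857e-04,
        5.34402583e-05, -5.56096056e-05]), 'effort': array([ 1.62796008e-03, -5.31960690e+01, -3.52822530e+01,  7.08294008e-02,
        2.35950138e-02, -5.49380513e-05]), 'eef_pos': array([ 139.11327814, -531.92307607,  183.82621571]), 'eef_rot': array([-3.14078921e+00, -3.80696617e-05,  2.55851762e-01]), 'wrist_force': array([-0.52949822,  0.28375388,  0.87312935]), 'moment': array([ 0.01820815, -0.03127866,  0.02732345]), 'finger_force': 0.0, 'finger_gap': 94.07787683188957}
```

View pics/top0x.png

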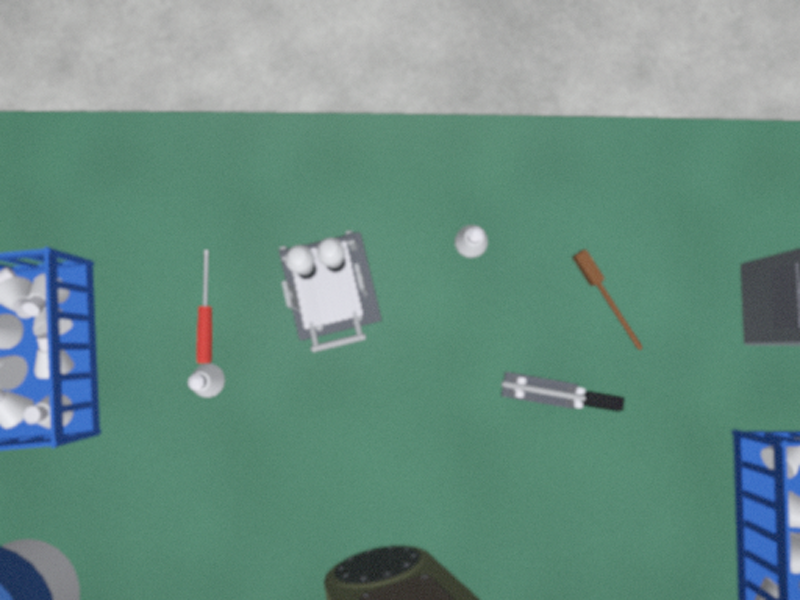

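View pics/side0x.png

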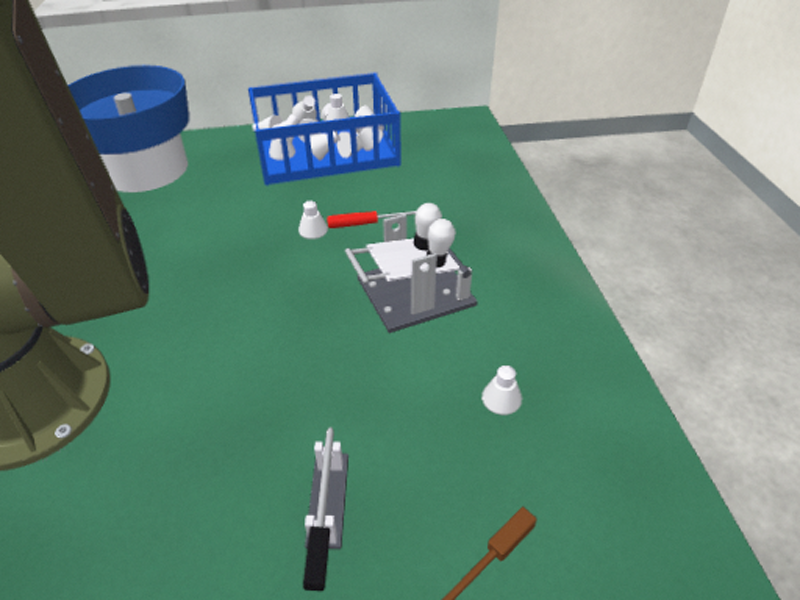

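Top (800x600): the stand is at (330,290), with its bar from (313,350) to (365,338). The bulbs are at (207,380) and (472,241), and the screwdriver is at (205,305). There are two rod candidates: a steel shaft with a black handle lying in the grey rest, (503,384) to (623,404), and a brown one at (610,300). The first fits the description in colour, rest and black handle.

Run:
```python
from h import *
from scipy.optimize import least_squares
S=.64
st=lambda p,P:np.array([[np.cos(p[2]),-np.sin(p[2]),0],[np.sin(p[2]),np.cos(p[2]),0],[0,0,1]])@np.array(P,float)+[p[0],p[1],0]
obs=[("top",(280,247),(95,75,12)),("top",(360,232),(95,-75,12)),("top",(381,320),(-70,-75,12)),("top",(299,340),(-70,75,12)),
("top",(313,350),(-95,40,70)),("top",(365,338),(-95,-40,70)),
("side",(390,330),(-70,-75,6)),("side",(476,302),(95,-75,6)),("side",(348,250),(-95,40,70)),("side",(368,281),(-95,-40,70))]
C={n:get_calibration(n) for n in("top","side")}
f=lambda p:np.concatenate([proj(n,st(p,P),C[n])[0]-np.array(u)*S for n,u,P in obs])
r=least_squares(f,[650,100,.2],loss="soft_l1");print("stand",r.x,np.round(f(r.x),1))
for nm,a,b in(("tip",(503,384),(330,430)),("hend",(623,404),(315,587))):
    print(nm,tri(ray("top",np.array(a)*S),ray("side",np.array(b)*S)),atz("top",np.array(a)*S,50))
for nm,a in(("bulbA",(472,241)),("bulbB",(207,380))):print(nm,atz("top",np.array(a)*S,30))
im=cv2.imread("pics/side0.png")[260:384,180:300];cv2.imwrite("pics/rodcrop.png",cv2.resize(im,None,fx=4.5,fy=4.5,interpolation=cv2.INTER_CUBIC))
```

```text
stand [6.12306665e+02 1.38312230e+02 2.36503781e-01] [-1.3  1.1  0.  -1.2 -0.3 -0.  -1.1 -0.6  1.1 -1.1 -1.9 -0.4 -1.4  0.3
  0.8  0.9 -0.1  8.2 -2.4  7.3]
tip (array([ 454.76986891, -159.66407674,   49.9776065 ]), [np.float64(0.8120091556364059), np.float64(0.8120091556366114)]) [ 453.95802788 -159.64965933   50.        ]
hend (array([ 423.48329177, -360.53103161,   54.14877932]), [np.float64(1.0113069149390037), np.float64(1.0113069149389504)]) [ 422.08894394 -362.24445557   50.        ]
bulbA [ 701.18871853 -110.38773062   30.        ]
bulbB [454.47483475 344.84037525  30.        ]
```

View pics/rodcrop.png

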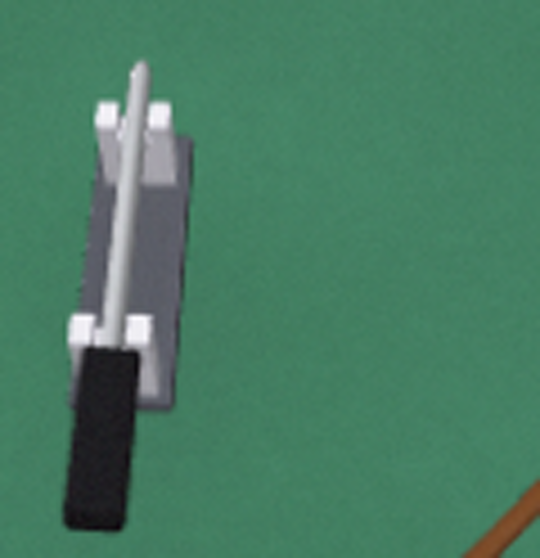

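Crop: the black handle runs from (105,350) to (95,525), and the steel shaft tip is at (140,65) in the rest. This is the prop rod. Its triangulated length is 203 mm and its height 50 mm, both as they should be. Next I turn the tool and go above the bar for a close look.

Emit:
{"api": "arm_command", "payload": {"targets": [{"hand": -0.3,"z": -0.01,"yaw": -0.15},{"z": -0.01,"yaw": -0.15},{"z": -0.01,"yaw": -0.15},{"z": -0.01,"yaw": -0.15},{"z": -0.01,"yaw": -0.15},{"z": -0.01,"yaw": -0.15},{"z": -0.01,"yaw": -0.15},{"yaw": -0.15},{"yaw": -0.15},{"yaw": -0.15}]}}

```text
schema error: expected keys hand, x, y, z, yaw
```

```bash
cat >> h.py <<'E'
def totool(dst):  # world target -> shift in tool x,y,z
    s=manip.read_state(); w=s["eef_rot"][2]; d=np.array(dst,float)-s["eef_pos"]
    c,n=np.cos(w),np.sin(w)
    return dict(t=s["clock"],pos=np.round(s["eef_pos"],1),yaw=round(w,4),d=np.round([d[0]*c+d[1]*n,d[0]*n-d[1]*c,-d[2]],1),F=np.round(s["wrist_force"],1),gap=round(s["finger_gap"],1))
E
python3 -c "
from h import *
print(totool([520,116,250]))
S=.64
for a,b in(((313,350),(348,250)),((365,338),(368,281))):print(tri(ray('top',np.array(a)*S),ray('side',np.array(b)*S)))"
```

```text
{'t': 0.15, 'pos': array([ 139.1, -531.9,  183.8]), 'yaw': np.float64(0.2559), 'd': array([ 532.5, -530.4,  -66.2]), 'F': array([-0.5,  0.3,  0.9]), 'gap': 94.1}
(array([510.09583661, 153.19727558,  98.56021868]), [np.float64(2.3435640198685666), np.float64(2.343564019868491)])
(array([531.72364535,  70.1904496 ,  99.3816388 ]), [np.float64(3.980799589723167), np.float64(3.9807995897232615)])
```

Emit:
{"api": "arm_command", "payload": {"targets": [{"hand": -0.3,"x": 0,"y": 0,"z": -0.01,"yaw": -0.15},{"hand": -0.3,"x": 0,"y": 0,"z": -0.01,"yaw": -0.15},{"hand": -0.3,"x": 0,"y": 0,"z": -0.01,"yaw": -0.15},{"hand": -0.3,"x": 0,"y": 0,"z": -0.01,"yaw": -0.15},{"hand": -0.3,"x": 0,"y": 0,"z": -0.01,"yaw": -0.15},{"hand": -0.3,"x": 0,"y": 0,"z": -0.01,"yaw": -0.15},{"hand": -0.3,"x": 0,"y": 0,"z": -0.01,"yaw": -0.15},{"hand": -0.3,"x": 0,"y": 0,"z": 0,"yaw": -0.15},{"hand": -0.3,"x": 0,"y": 0,"z": 0,"yaw": -0.15},{"hand": -0.3,"x": 0,"y": 0,"z": 0,"yaw": -0.15}]}}

```text
clock: 1.15
eef_pos: [139.2, -532.0, 254.0]
eef_rot: [3.142, -0.0, 1.762]
wrist_force: [-0.7, -0.4, 0.6]
finger_gap: 32.9
finger_force: 0.0
```

```bash
python3 -c "
from h import *
print(totool([520,116,250]))"
```

```text
{'t': 1.15, 'pos': array([ 139.2, -532. ,  254. ]), 'yaw': np.float64(1.762), 'd': array([563.8, 497.1,   4. ]), 'F': array([-0.7, -0.4,  0.6]), 'gap': 32.9}
```

Emit:
{"api": "arm_command", "payload": {"targets": [{"hand": -0.3,"x": 0.036,"y": 0.032,"z": 0,"yaw": 0},{"hand": -0.3,"x": 0.036,"y": 0.032,"z": 0,"yaw": 0},{"hand": -0.3,"x": 0.036,"y": 0.032,"z": 0,"yaw": 0},{"hand": -0.3,"x": 0.036,"y": 0.032,"z": 0,"yaw": 0},{"hand": -0.3,"x": 0.036,"y": 0.032,"z": 0,"yaw": 0},{"hand": -0.3,"x": 0.036,"y": 0.032,"z": 0,"yaw": 0},{"hand": -0.3,"x": 0.036,"y": 0.032,"z": 0,"yaw": 0},{"hand": -0.3,"x": 0.036,"y": 0.032,"z": 0,"yaw": 0},{"hand": -0.3,"x": 0.036,"y": 0.032,"z": 0,"yaw": 0},{"hand": -0.3,"x": 0.036,"y": 0.032,"z": 0,"yaw": 0}]}}

```text
clock: 2.15
eef_pos: [388.0, -117.4, 254.4]
eef_rot: [3.141, 0.0, 1.756]
wrist_force: [0.4, -1.2, 0.1]
finger_gap: 33.1
finger_force: 0.0
```

Emit:
{"api": "arm_command", "payload": {"targets": [{"hand": -0.3,"x": 0.036,"y": 0.032,"z": 0,"yaw": 0},{"hand": -0.3,"x": 0.036,"y": 0.032,"z": 0,"yaw": 0},{"hand": -0.3,"x": 0.036,"y": 0.032,"z": 0,"yaw": 0},{"hand": -0.3,"x": 0.036,"y": 0.032,"z": 0,"yaw": 0},{"hand": -0.3,"x": 0.036,"y": 0.032,"z": 0,"yaw": -0.045},{"hand": -0.3,"x": 0.02,"y": 0.015,"z": 0,"yaw": 0},{"hand": -0.3,"x": 0,"y": 0,"z": 0,"yaw": 0},{"hand": -0.3,"x": 0,"y": 0,"z": 0,"yaw": 0}]}}

```text
clock: 2.95
eef_pos: [521.4, 109.9, 253.8]
eef_rot: [-3.141, 0.0, 1.802]
wrist_force: [0.4, 0.5, 1.6]
finger_gap: 33.0
finger_force: 0.0
```

```bash
python3 -c "
from h import *
import pickle
print(totool([520,116,250]))
c=get_calibration('wrist');im=camera('wrist')[:,:,::-1];cv2.imwrite('pics/w1.png',im);pickle.dump(c,open('c1.pkl','wb'))
cv2.imwrite('pics/w1x.png',cv2.resize(im,(800,600),interpolation=cv2.INTER_CUBIC))"
```

```text
{'t': 2.95, 'pos': array([521.4, 109.9, 253.8]), 'yaw': np.float64(1.8016), 'd': array([ 6.3, -0. ,  3.8]), 'F': array([0.4, 0.5, 1.6]), 'gap': 33.0}
```

View pics/w1x.png

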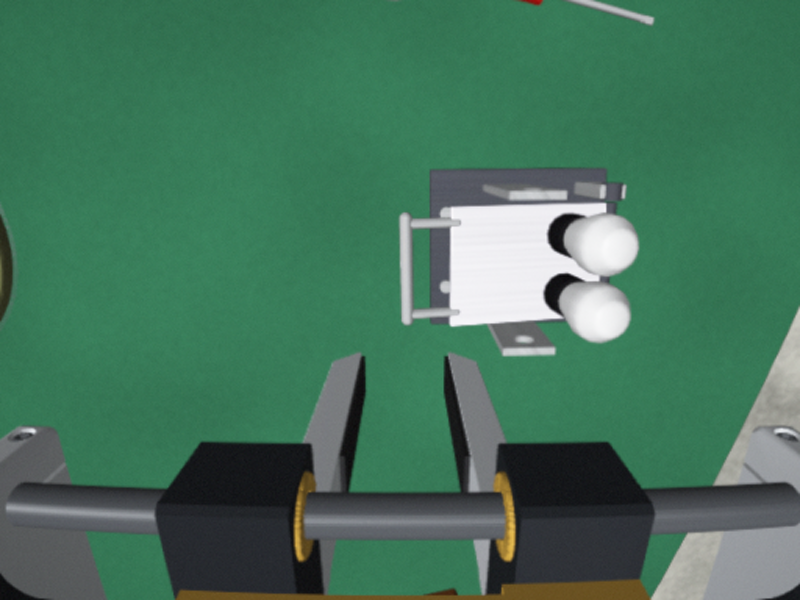

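Wrist view: the bar runs from (405,214) to (406,323). The plate front edge is at x≈451, the lug tops at (510–567,195) and (503–555,351), and the bulbs at (605,243) and (597,312). Image up is stand +y. Next I fit the stand pose and plate angle.

```bash
cat > fit.py <<'E'
from h import *
import pickle
from scipy.optimize import least_squares
S=.64
def st(p,P): c,s=np.cos(p[2]),np.sin(p[2]); return np.array([c*P[0]-s*P[1]+p[0],s*P[0]+c*P[1]+p[1],P[2]])
def pl(th,r,y,n=0): return (75-r*np.cos(th)+n*np.sin(th),y,70+r*np.sin(th)+n*np.cos(th))
C={n:get_calibration(n) for n in("top","side")};C["w"]=pickle.load(open("c1.pkl","rb"))
E
python3 - <<'E'
from fit import *
F=[("top",(280,247),(95,75,12)),("top",(360,232),(95,-75,12)),("top",(381,320),(-70,-75,12)),("top",(299,340),(-70,75,12)),
("side",(390,330),(-70,-75,6)),("side",(476,302),(95,-75,6)),
("w",(430,169),(-70,75,12)),("w",(606,168),(95,75,12)),("w",(430,323),(-70,-75,12)),
("w",(508,198),(-20,55,126)),("w",(567,198),(20,55,126)),("w",(503,352),(-20,-58,126)),("w",(555,352),(20,-58,126))]
B=[("top",(313,350),170,40,0),("top",(365,338),170,-40,0),("side",(348,250),170,40,0),("side",(368,281),170,-40,0),
("w",(405,214),170,40,0),("w",(406,323),170,-40,0),("w",(451,207),135,48,3),("w",(450,325),135,-48,3)]
f=lambda p:np.concatenate([proj("",st(p,P),C[n])[0]-np.array(u)*S for n,u,P in F]+[proj("",st(p,pl(p[3],r,y,k)),C[n])[0]-np.array(u)*S for n,u,r,y,k in B])
r=least_squares(f,[612,138,.2365,.15],loss="soft_l1");print(r.x,"\n",np.round(f(r.x).reshape(-1,2),1).tolist())
p=r.x;bar=st(p,pl(p[3],170,0));print("bar",bar,totool(bar+[0,0,-8]),"yaw want",p[2]+np.pi/2)
E
```

```text
[6.11971283e+02 1.37970264e+02 2.48130767e-01 1.57959076e-01] 
 [[-1.5, 1.6], [-0.3, -1.3], [-0.0, -0.3], [-0.6, -0.2], [-1.1, 0.5], [0.8, 0.6], [-0.7, -0.1], [0.6, -0.2], [-0.5, 0.8], [1.1, 1.0], [-0.1, 0.7], [-0.1, -0.3], [-0.0, -1.0], [-0.1, -1.7], [-2.3, -1.6], [-0.1, 0.4], [-1.9, -0.7], [-0.3, 2.6], [0.1, -3.0], [-0.3, -0.4], [-0.4, 0.6]]
bar [521.93244523 115.15876594  96.74151342] {'t': 3.0, 'pos': array([521.4, 109.3, 254.1]), 'yaw': np.float64(1.8006), 'd': array([  5.6,   1.9, 165.3]), 'F': array([-0.4,  0.3, -0.1]), 'gap': 33.2} yaw want 1.8189270933097996
```

Emit:
{"api": "arm_command", "payload": {"targets": [{"hand": -0.3,"x": 0.006,"y": 0.002,"z": 0.03,"yaw": -0.018},{"hand": -0.3,"x": 0,"y": 0,"z": 0.04,"yaw": 0},{"hand": -0.3,"x": 0,"y": 0,"z": 0.04,"yaw": 0},{"hand": -0.3,"x": 0,"y": 0,"z": 0.03,"yaw": 0},{"hand": -0.3,"x": 0,"y": 0,"z": 0.02,"yaw": 0},{"hand": -0.3,"x": 0,"y": 0,"z": 0.011,"yaw": 0},{"hand": -1,"x": 0,"y": 0,"z": 0,"yaw": 0},{"hand": -1,"x": 0,"y": 0,"z": 0,"yaw": 0},{"hand": -1,"x": 0,"y": 0,"z": 0,"yaw": 0},{"hand": -1,"x": 0,"y": 0,"z": 0,"yaw": 0}], "newtons": 20}}

```text
clock: 4.0
eef_pos: [522.7, 116.2, 84.2]
eef_rot: [3.14, 0.0, 1.819]
wrist_force: [-0.6, 0.3, -1.1]
finger_gap: 4.4
finger_force: 0.0
```

Run:
```python
from fit import *
p=[612,138,.248]
for th in (.158,.3,.45,.6,.75,.85): print(th,np.round(np.array(pl(th,170,0))-pl(.158,170,0),1))
print(totool([0,0,0]))
```

```text
0.158 [0. 0. 0.]
0.3 [ 5.5  0.  23.5]
0.45 [14.8  0.  47.2]
0.6 [27.6  0.  69.2]
0.75 [43.5  0.  89.1]
0.85 [ 55.7   0.  101. ]
{'t': 4.0, 'pos': array([522.7, 116.2,  84.2]), 'yaw': np.float64(1.8187), 'd': array([  15.6, -535.2,   84.2]), 'F': array([-0.6,  0.3, -1.1]), 'gap': 4.4}
```

Run:
```python
from fit import *
for n in("wrist","side"):
    im=camera(n)[:,:,::-1];cv2.imwrite(f"pics/{n}2.png",im)
a=cv2.imread("pics/wrist2.png");b=cv2.imread("pics/side2.png")[90:240,160:360]
cv2.imwrite("pics/m2.png",np.vstack([cv2.resize(a[60:300,150:470],(400,300),interpolation=2),cv2.resize(b,(400,300),interpolation=2)]))
```

```text
(no output)
```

View pics/m2.png

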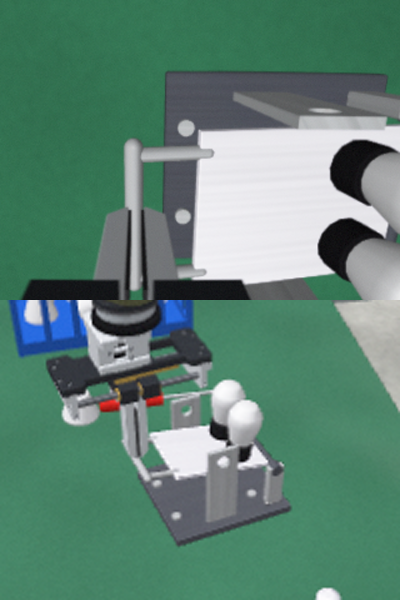

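Run:
```python
from fit import *
c=get_calibration("wrist");print(np.round(c["cam_to_world"],2).tolist())
p=[612,138,.248]
# bar ends for range of theta, in wrist & side
for th in(0,.05,.1,.158):
    print(th,[np.round(proj("",st(p,pl(th,170,y)),k)[0],1).tolist() for k in(c,C["side"]) for y in(40,-40)],
     "plate corner",[np.round(proj("",st(p,pl(th,135,y,3)),c)[0],1).tolist() for y in(48,-48)])
a=cv2.imread("pics/wrist2.png")[150:310,220:330];b=cv2.imread("pics/side2.png")[140:200,215:295]
cv2.imwrite("pics/m3.png",np.hstack([cv2.resize(a,None,fx=3.5,fy=3.5,interpolation=2),cv2.resize(b,(747*400//747,560*300//560),interpolation=2)[:560] if 0 else cv2.copyMakeBorder(cv2.resize(b,(400,300),interpolation=2),0,260,0,0,0)]))
```

```text
[[0.97, -0.24, -0.07, 501.99], [0.25, 0.93, 0.28, 198.33], [0.0, -0.29, 0.96, 284.11], [0.0, 0.0, 0.0, 1.0]]
0 [[253.7, 169.6], [254.2, 266.8], [222.5, 168.6], [233.4, 187.4]] plate corner [[302.7, 159.5], [297.4, 277.3]]
0.05 [[253.9, 172.1], [254.3, 272.4], [222.4, 166.0], [233.3, 184.9]] plate corner [[304.6, 161.3], [298.9, 282.0]]
0.1 [[254.6, 174.9], [255.0, 278.4], [222.4, 163.4], [233.4, 182.2]] plate corner [[307.0, 163.1], [300.9, 286.9]]
0.158 [[256.4, 178.3], [256.6, 285.8], [222.6, 160.3], [233.7, 179.1]] plate corner [[310.7, 165.3], [303.8, 292.9]]
```

View pics/m3.png

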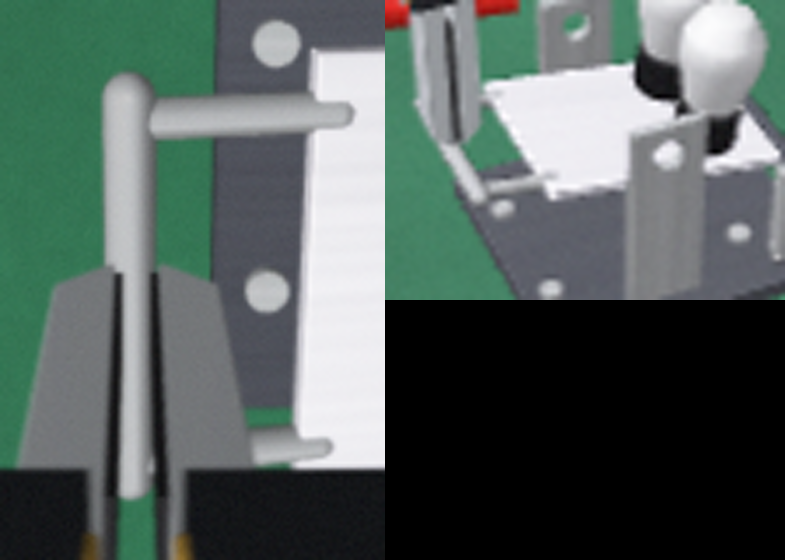

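Run:
```python
from fit import *
s=manip.read_state();print(s["clock"],s["finger_gap"],s["finger_force"],s["wrist_force"],s["eef_pos"])
c=get_calibration("wrist");T=np.array(c["cam_to_world"])
# bar ends refined, wrist2 crop: ends outermost (128,72) and (132,499)
tr=lambda u:(220+u[0]/3.5,150+u[1]/3.5)
sr=lambda u:(215+(u[0]-385)/5,140+u[1]/5)
print(tri(ray("",tr((132,497)),c),ray("side",sr((480,198)))))
print(tri(ray("",tr((340,113)),c),ray("",np.array((458,222))*.64,C["w"])))
print(tri(ray("",tr((130,74)),c),ray("",np.array((405,212))*.64,C["w"])))
print(tri(ray("",tr((132,497)),c),ray("",np.array((406,325))*.64,C["w"])))
for y in (40,-40): print(st([612,138,.248],pl(.158,170,y)))
q=lambda y,z:proj("",s["eef_pos"]+[0,0,z],c)
print("tip px",q(0,0), "crop",(q(0,0)-[220,150])*3.5)
```

```text
4.1 0.7438883230248372 0.0 [0.5198099  1.07938813 1.2883076 ] [522.49104399 116.21282502  83.82259437]
(array([532.89480825,  72.68205092,  98.45195417]), [np.float64(0.6381066677400737), np.float64(0.6381066677401961)])
(array([553.37162106, 159.47649698,  87.84731236]), [np.float64(0.24071693382936182), np.float64(0.24071693382938425)])
(array([511.44382796, 158.39586123,  95.67921128]), [np.float64(0.04359734659364834), np.float64(0.04359734659380656)])
(array([533.52795963,  70.50331543,  95.47458447]), [np.float64(0.5358865118822342), np.float64(0.535886511882445)])
[512.14061581 153.97675647  96.7483839 ]
[531.77786708  76.42433315  96.7483839 ]
tip px [[257.67921621 226.79444827]] crop [[131.87725673 268.78056896]]
```

The fingers shut on nothing. In both crops the bar, at about (135,470), passes under the pads, so it lies lower than my fit says. I took its rounded ends as ±40 mm where they are ±45. I open, go 24 mm lower and grip again.

Emit:
{"api": "arm_command", "payload": {"targets": [{"hand": -0.3,"x": 0,"y": 0,"z": 0,"yaw": 0},{"hand": -0.3,"x": 0,"y": 0,"z": 0,"yaw": 0},{"hand": -0.3,"x": 0,"y": 0,"z": 0,"yaw": 0},{"hand": -0.3,"x": 0,"y": 0,"z": 0.012,"yaw": 0},{"hand": -0.3,"x": 0,"y": 0,"z": 0.012,"yaw": 0},{"hand": -1,"x": 0,"y": 0,"z": 0,"yaw": 0},{"hand": -1,"x": 0,"y": 0,"z": 0,"yaw": 0},{"hand": -1,"x": 0,"y": 0,"z": 0,"yaw": 0},{"hand": -1,"x": 0,"y": 0,"z": 0,"yaw": 0},{"hand": -1,"x": 0,"y": 0,"z": 0,"yaw": 0}], "newtons": 20}}

```text
clock: 5.1
eef_pos: [521.5, 116.0, 59.2]
eef_rot: [-3.14, -0.0, 1.819]
wrist_force: [-4.7, -1.7, -0.8]
finger_gap: 9.3
finger_force: 20.0
```

Emit:
{"api": "arm_command", "payload": {"targets": [{"hand": -1,"x": 0,"y": 0.0005,"z": -0.006,"yaw": 0},{"hand": -1,"x": 0,"y": 0.001,"z": -0.006,"yaw": 0},{"hand": -1,"x": 0,"y": 0.001,"z": -0.006,"yaw": 0},{"hand": -1,"x": 0,"y": 0.001,"z": -0.006,"yaw": 0},{"hand": -1,"x": 0,"y": 0.0015,"z": -0.006,"yaw": 0},{"hand": -1,"x": 0,"y": 0,"z": 0,"yaw": 0},{"hand": -1,"x": 0,"y": 0,"z": 0,"yaw": 0}]}}

```text
clock: 5.8
eef_pos: [529.7, 118.0, 91.0]
eef_rot: [3.135, 0.0, 1.819]
wrist_force: [13.1, 3.1, -4.1]
finger_gap: 9.3
finger_force: 20.0
```

Run:
```python
from fit import *
for n in("wrist","side"):
    im=camera(n)[:,:,::-1];cv2.imwrite(f"pics/{n}3.png",im)
a=cv2.imread("pics/wrist3.png")[140:300,200:360];b=cv2.imread("pics/side3.png")[110:210,215:315]
cv2.imwrite("pics/m4.png",np.hstack([cv2.resize(a,(400,400),interpolation=2),cv2.resize(b,(400,400),interpolation=2)]))
s=manip.read_state();c=get_calibration("wrist")
print(s["wrist_force"],s["finger_gap"])
p=[612,138,.248]
for th in(.1,.18,.26,.34):
    print(th,[np.round(proj("",st(p,pl(th,170,y)),k)[0],1).tolist() for k in(c,C["side"]) for y in(45,-45)],
     "plate corner",[np.round(proj("",st(p,pl(th,135,y,3)),k)[0],1).tolist() for k in (c,C["side"]) for y in(48,-48)])
```

```text
[13.72691132  3.12624639 -4.01048207] 9.64203629231171
0.1 [[244.0, 165.4], [245.7, 278.8], [221.8, 162.3], [234.1, 183.5]] plate corner [[294.7, 161.0], [290.3, 281.5], [234.0, 158.4], [247.8, 180.6]]
0.18 [[246.1, 169.5], [247.6, 288.9], [222.1, 158.1], [234.6, 179.1]] plate corner [[299.4, 163.9], [294.1, 289.4], [234.4, 155.1], [248.4, 177.1]]
0.26 [[250.3, 174.0], [251.4, 299.9], [222.9, 153.7], [235.5, 174.7]] plate corner [[305.8, 167.1], [299.3, 297.9], [235.2, 151.6], [249.3, 173.6]]
0.34 [[257.0, 179.1], [257.2, 312.0], [224.0, 149.2], [236.8, 170.1]] plate corner [[314.3, 170.6], [306.3, 306.8], [236.2, 148.1], [250.6, 170.0]]
```

View pics/m4.png

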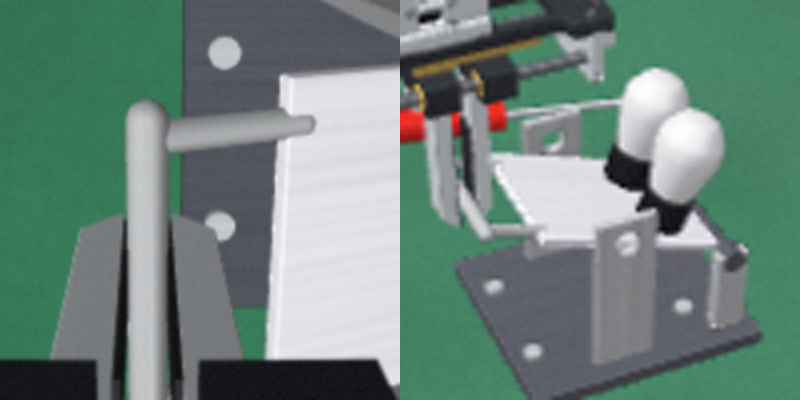

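Wrist crop: bar end at (148,100), plate corner at (282,77). Both fit θ≈0.34, so the plate is rising in the grip. I continue along the arc to 0.8.

Emit:
{"api": "arm_command", "payload": {"targets": [{"hand": -1,"x": 0,"y": 0.004,"z": -0.0065,"yaw": 0},{"hand": -1,"x": 0,"y": 0.0035,"z": -0.0065,"yaw": 0},{"hand": -1,"x": 0,"y": 0.0035,"z": -0.0068,"yaw": 0},{"hand": -1,"x": 0,"y": 0.0035,"z": -0.0068,"yaw": 0},{"hand": -1,"x": 0,"y": 0.004,"z": -0.0065,"yaw": 0},{"hand": -1,"x": 0,"y": 0.004,"z": -0.0065,"yaw": 0},{"hand": -1,"x": 0,"y": 0.0045,"z": -0.006,"yaw": 0},{"hand": -1,"x": 0,"y": 0.005,"z": -0.006,"yaw": 0},{"hand": -1,"x": 0,"y": 0.0055,"z": -0.006,"yaw": 0},{"hand": -1,"x": 0,"y": 0.006,"z": -0.006,"yaw": 0}]}}

```text
clock: 6.9
eef_pos: [567.8, 127.7, 154.6]
eef_rot: [-3.138, 0.0, 1.819]
wrist_force: [-18.5, -4.8, 14.3]
finger_gap: 9.1
finger_force: 20.0
```

Emit:
{"api": "arm_command", "payload": {"targets": [{"hand": -1,"x": 0,"y": 0,"z": 0,"yaw": 0},{"hand": -1,"x": 0,"y": 0,"z": 0,"yaw": 0},{"hand": -1,"x": 0,"y": 0,"z": 0,"yaw": 0}]}}

```text
clock: 7.2
eef_pos: [568.9, 128.0, 155.5]
eef_rot: [3.141, 0.0, 1.819]
wrist_force: [-13.7, -2.6, 16.4]
finger_gap: 9.2
finger_force: 20.0
```

Run:
```python
from fit import *
p=[612,138,.248];s=manip.read_state();d=s["eef_pos"][:2]-p[:2]
xs=d@[np.cos(.248),np.sin(.248)];print("stand xy of tcp",xs,d@[-np.sin(.248),np.cos(.248)],"theta by x",np.arccos((75-xs)/170))
c=get_calibration("wrist")
for n in("wrist","side"):
    im=camera(n)[:,:,::-1];cv2.imwrite(f"pics/{n}4.png",im)
a=cv2.imread("pics/wrist4.png");b=cv2.imread("pics/side4.png")[85:215,200:330]
cv2.imwrite("pics/m5.png",np.hstack([cv2.resize(a[100:340,150:390],(400,400),interpolation=2),cv2.resize(b,(400,400),interpolation=2)]))
for th in(.65,.75,.85):
    print(th,[np.round(proj("",st(p,pl(th,170,y)),k)[0],1).tolist() for k in(c,C["side"]) for y in(45,-45)],
     "plate corner",[np.round(proj("",st(p,pl(th,135,y,3)),k)[0],1).tolist() for k in (c,C["side"]) for y in(48,-48)])
```

```text
stand xy of tcp -44.22357226365346 0.8498380596223641 theta by x 0.7935556123614944
0.65 [[231.8, 172.2], [235.2, 295.3], [232.3, 131.7], [246.1, 151.9]] plate corner [[277.6, 161.9], [275.2, 284.0], [243.2, 134.6], [258.4, 155.9]]
0.75 [[248.7, 177.0], [250.0, 306.9], [236.2, 126.3], [250.4, 146.2]] plate corner [[292.3, 164.8], [287.8, 291.7], [246.4, 130.5], [261.8, 151.6]]
0.85 [[270.4, 182.1], [268.6, 318.7], [240.7, 121.1], [255.2, 140.7]] plate corner [[309.7, 167.7], [302.7, 299.1], [249.9, 126.5], [265.7, 147.4]]
```

View pics/m5.png

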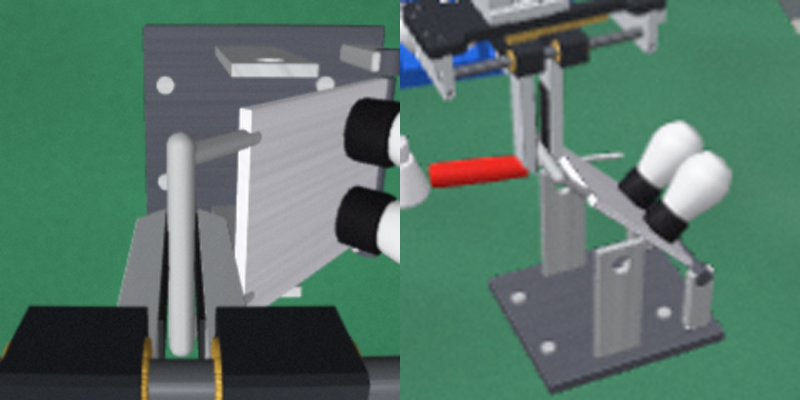

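Both crops show the plate raised to about 0.79, with the near lug hole clear at (622,263) and the bar still in the fingers. I release it and rise.

Emit:
{"api": "arm_command", "payload": {"targets": [{"hand": -0.6,"x": 0,"y": -0.002,"z": 0,"yaw": 0},{"hand": -0.6,"x": 0,"y": 0,"z": 0,"yaw": 0},{"hand": -0.6,"x": 0,"y": 0,"z": -0.01,"yaw": 0},{"hand": -0.6,"x": 0,"y": 0,"z": -0.02,"yaw": 0},{"hand": -0.6,"x": 0,"y": 0,"z": -0.04,"yaw": 0},{"hand": -0.6,"x": 0,"y": 0,"z": -0.04,"yaw": 0},{"hand": 0,"x": 0,"y": 0,"z": 0,"yaw": 0.1},{"hand": 0.3,"x": 0,"y": 0,"z": 0,"yaw": 0.15},{"hand": 0.3,"x": 0,"y": 0,"z": 0,"yaw": 0.15},{"hand": 0.3,"x": 0,"y": 0,"z": 0,"yaw": 0}]}}

```text
clock: 8.3
eef_pos: [567.4, 127.6, 263.6]
eef_rot: [3.141, -0.0, 1.416]
wrist_force: [0.3, -0.6, 0.5]
finger_gap: 47.3
finger_force: 0.0
```

Run:
```python
from h import *
print(totool([428,-330,200]))
```

```text
{'t': 8.3, 'pos': array([567.4, 127.6, 263.6]), 'yaw': np.float64(1.4163), 'd': array([-473.6,  -67.3,   63.6]), 'F': array([ 0.3, -0.6,  0.5]), 'gap': 47.3}
```

Emit:
{"api": "arm_command", "payload": {"targets": [{"hand": 0.2,"x": -0.045,"y": -0.006,"z": 0,"yaw": 0},{"hand": 0.2,"x": -0.045,"y": -0.006,"z": 0,"yaw": 0},{"hand": 0.2,"x": -0.045,"y": -0.006,"z": 0,"yaw": 0},{"hand": 0.2,"x": -0.045,"y": -0.006,"z": 0,"yaw": 0},{"hand": 0.2,"x": -0.045,"y": -0.006,"z": 0,"yaw": 0},{"hand": 0.2,"x": -0.045,"y": -0.006,"z": 0,"yaw": 0},{"hand": 0.2,"x": -0.045,"y": -0.006,"z": 0,"yaw": 0},{"hand": 0.2,"x": -0.045,"y": -0.006,"z": 0.01,"yaw": 0},{"hand": 0.2,"x": -0.045,"y": -0.006,"z": 0.01,"yaw": 0},{"hand": 0.2,"x": -0.045,"y": -0.006,"z": 0.01,"yaw": 0}]}}

```text
clock: 9.3
eef_pos: [439.2, -309.9, 233.2]
eef_rot: [3.141, 0.0, 1.424]
wrist_force: [0.7, 0.5, -0.3]
finger_gap: 56.5
finger_force: 0.0
```

Emit:
{"api": "arm_command", "payload": {"targets": [{"hand": 0.2,"x": -0.024,"y": -0.007,"z": 0.03,"yaw": 0},{"hand": 0.2,"x": 0,"y": 0,"z": 0.02,"yaw": 0},{"hand": 0.2,"x": 0,"y": 0,"z": 0,"yaw": 0},{"hand": 0.2,"x": 0,"y": 0,"z": 0,"yaw": 0}]}}

```text
clock: 9.7
eef_pos: [429.7, -330.8, 183.9]
eef_rot: [3.141, 0.0, 1.422]
wrist_force: [0.7, -0.1, 0.2]
finger_gap: 56.2
finger_force: 0.0
```

Run:
```python
from h import *
import pickle
print(totool([428,-330,200]))
c=get_calibration('wrist');pickle.dump(c,open('c2.pkl','wb'));im=camera('wrist')[:,:,::-1];cv2.imwrite('pics/w5.png',im)
tip,h=np.array([454.8,-159.7,50]),np.array([423.5,-360.5,50])
print(proj("",[tip,h],c))
cv2.imwrite('pics/w5x.png',cv2.resize(im,(800,600),interpolation=2))
```

```text
{'t': 9.7, 'pos': array([ 429.7, -330.8,  183.9]), 'yaw': np.float64(1.4218), 'd': array([  0.5,  -1.8, -16.1]), 'F': array([ 0.7, -0.1,  0.2]), 'gap': 56.2}
[[257.46395574  16.00004941]
 [256.59648057 206.38986049]]
```

View pics/w5x.png

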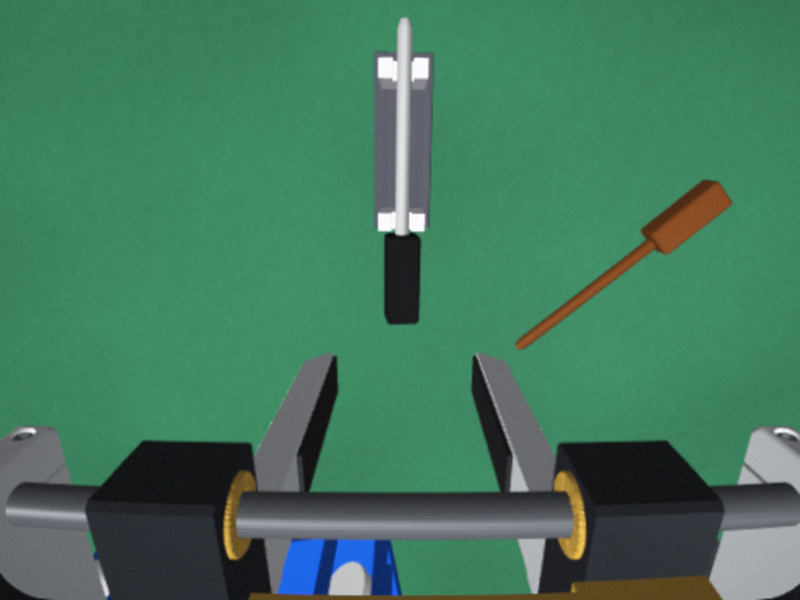

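Wrist view: the rod tip is at (404,18), the handle from (402,235) to (402,321), seated in the rest. The brown look-alike lies separately at (690,215).

Run:
```python
from h import *
import pickle
c=pickle.load(open('c2.pkl','rb'));S=.64
t=atz("",np.array((404,19))*S,50,c);j=atz("",np.array((402,235))*S,62,c);e=atz("",np.array((402,321))*S,62,c)
print(t,j,e,np.linalg.norm((t-j)[:2]),np.linalg.norm((j-e)[:2]))
d=(t-e)[:2];yaw=np.arctan2(d[1],d[0]);u=d/np.linalg.norm(d);g=t[:2]-175*u;print("rodyaw",yaw,"grasp",g,totool([*g,28]))
```

```text
[ 456.43347229 -156.2804911    50.        ] [ 434.46599177 -293.51067298   62.        ] [ 425.11804709 -355.4078809    62.        ] 138.9773111685536 62.59910876267429
rodyaw 1.4148106128951607 grasp [ 429.24653615 -329.15579443] {'t': 9.75, 'pos': array([ 430. , -330.7,  184.4]), 'yaw': np.float64(1.4215), 'd': array([  1.5,  -1. , 156.4]), 'F': array([-0.3, -0.6,  0.9]), 'gap': 56.3}
```

Emit:
{"api": "arm_command", "payload": {"targets": [{"hand": 0.1,"x": 0.001,"y": -0.001,"z": 0.04,"yaw": 0.007},{"hand": 0.1,"x": 0,"y": 0,"z": 0.04,"yaw": 0},{"hand": 0.1,"x": 0,"y": 0,"z": 0.04,"yaw": 0},{"hand": 0.1,"x": 0,"y": 0,"z": 0.025,"yaw": 0},{"hand": 0.1,"x": 0,"y": 0,"z": 0.013,"yaw": 0},{"hand": -1,"x": 0,"y": 0,"z": 0,"yaw": 0},{"hand": -1,"x": 0,"y": 0,"z": 0,"yaw": 0},{"hand": -1,"x": 0,"y": 0,"z": 0,"yaw": 0},{"hand": -1,"x": 0,"y": 0,"z": 0,"yaw": 0},{"hand": -1,"x": 0,"y": 0,"z": 0,"yaw": 0}], "newtons": 50}}

```text
clock: 10.75
eef_pos: [429.0, -330.2, 25.8]
eef_rot: [3.14, 0.001, 1.412]
wrist_force: [0.9, -1.7, 1.8]
finger_gap: 24.1
finger_force: 48.8
```

Rod held, gap 24.1 mm. I lift it and check the hole positions against the pictures already taken.

Emit:
{"api": "arm_command", "payload": {"targets": [{"hand": -1,"x": 0,"y": 0,"z": -0.01,"yaw": 0},{"hand": -1,"x": 0,"y": 0,"z": -0.02,"yaw": 0},{"hand": -1,"x": 0,"y": 0,"z": -0.03,"yaw": 0},{"hand": -1,"x": 0,"y": 0,"z": -0.03,"yaw": 0},{"hand": -1,"x": 0,"y": 0,"z": -0.025,"yaw": 0},{"hand": -1,"x": 0,"y": 0,"z": 0,"yaw": -0.1},{"hand": -1,"x": 0,"y": 0,"z": 0,"yaw": -0.1},{"hand": -1,"x": 0,"y": 0,"z": 0,"yaw": -0.1},{"hand": -1,"x": 0,"y": 0,"z": 0,"yaw": -0.107},{"hand": -1,"x": 0,"y": 0,"z": 0,"yaw": 0}]}}

```text
clock: 11.75
eef_pos: [428.4, -329.6, 140.4]
eef_rot: [3.142, 0.0, 1.821]
wrist_force: [-0.4, 0.7, -1.2]
finger_gap: 24.2
finger_force: 48.7
```

Run:
```python
from fit import *
p=[612,138,.248]
print("hole near/far",[np.round(proj("",st(p,(0,y,108)),C["side"])[0],1).tolist() for y in(-61,55)],"obs near 271.8,170.6 far 253.3,145.4")
f0=lambda p,th:None
F=[("top",(280,247),(95,75,12)),("top",(360,232),(95,-75,12)),("top",(381,320),(-70,-75,12)),("top",(299,340),(-70,75,12)),
("side",(390,330),(-70,-75,6)),("side",(476,302),(95,-75,6)),
("w",(430,169),(-70,75,12)),("w",(606,168),(95,75,12)),("w",(430,323),(-70,-75,12)),
("w",(508,198),(-20,55,126)),("w",(567,198),(20,55,126)),("w",(503,352),(-20,-58,126)),("w",(555,352),(20,-58,126)),
("side",(271.8/S,170.6/S),(0,-61,108)),("side",(253.4/S,145.4/S),(0,55,108))]
for cams in("top","side"),("side","w"),("w",),("side",),("top","side","w"):
    g=lambda p:np.concatenate([proj("",st(p,P),C[n])[0]-np.array(u)*S for n,u,P in F if n in cams])
    r=least_squares(g,[612,138,.248],loss="soft_l1");print(cams,r.x,np.abs(g(r.x)).max().round(1))
print(np.round(g(r.x).reshape(-1,2),1).tolist())
print(totool([674.8,-110.2,110]))
c=get_calibration("wrist");im=camera("wrist")[:,:,::-1];cv2.imwrite("pics/w6.png",im)
s=manip.read_state()
# rod shaft centreline in wrist image: bright columns per row
g=cv2.cvtColor(im,cv2.COLOR_BGR2HSV)
for r in(8,12,16,30,60,90,120,140):
    k=np.where((g[r,220:300,1]<60)&(g[r,220:300,2]>110))[0]+220
    print(r,k.min() if len(k) else None,k.max() if len(k) else None)
```

```text
hole near/far [[272.0, 170.8], [253.5, 145.0]] obs near 271.8,170.6 far 253.3,145.4
('top', 'side') [6.11808771e+02 1.37390381e+02 2.43644455e-01] 1.5
('side', 'w') [6.11863349e+02 1.38236133e+02 2.50049635e-01] 1.2
('w',) [6.11862243e+02 1.38163229e+02 2.48521825e-01] 1.2
('side',) [6.11718508e+02 1.38836351e+02 2.62321742e-01] 0.7
('top', 'side', 'w') [6.11861271e+02 1.38031558e+02 2.47257653e-01] 1.6
[[-1.5, 1.6], [-0.3, -1.2], [-0.0, -0.2], [-0.7, -0.2], [-1.1, 0.5], [0.7, 0.6], [-0.7, -0.2], [0.6, -0.2], [-0.6, 0.7], [1.0, 0.9], [-0.2, 0.7], [-0.2, -0.4], [-0.1, -1.0], [0.1, 0.2], [0.0, -0.4]]
{'t': 11.75, 'pos': array([ 428.4, -329.6,  140.4]), 'yaw': np.float64(1.8206), 'd': array([151.7, 293. ,  30.4]), 'F': array([-0.4,  0.7, -1.2]), 'gap': 24.2}
8 249 266
12 249 266
16 249 266
30 249 266
60 249 297
90 249 299
120 250 293
140 250 295
```

Run:
```python
from fit import *
c=get_calibration("wrist");s=manip.read_state();w=s["eef_rot"][2]
ux=np.array([np.cos(w),np.sin(w),0]);uy=np.array([np.sin(w),-np.cos(w),0])
for X in(40,60,80,100,120,140,176):
    P=s["eef_pos"]+ux*X+[0,0,24.2]
    print(X,np.round(proj("",[P-5*uy,P,P+5*uy],c)[:,:].ravel(),1))
im=cv2.imread("pics/w6.png").astype(int)
for r in(2,20,40,60,80,100,120):print(r,im[r,240:276].sum(1).tolist())
# side-view rod prediction + crop of the side picture
sd=camera("side")[:,:,::-1];cv2.imwrite("pics/side6.png",sd)
for X in(0,36,100,176):print("side",X,np.round(proj("",s["eef_pos"]+ux*X+[0,0,24.2],C["side"])[0],1))
```

```text
40 [249.3 181.3 257.6 181.3 265.8 181.3]
60 [249.1 148.3 257.6 148.3 266.1 148.3]
80 [248.8 113.4 257.6 113.4 266.3 113.4]
100 [248.5  76.5 257.5  76.5 266.5  76.5]
120 [248.3  37.9 257.5  37.9 266.8  38. ]
140 [248.   -2.1 257.5  -2.1 267.   -2.1]
176 [247.7 -76.4 257.5 -76.4 267.3 -76.4]
2 [280, 289, 285, 282, 283, 278, 281, 281, 346, 471, 565, 603, 615, 632, 656, 660, 668, 663, 651, 633, 593, 553, 519, 471, 431, 370, 325, 276, 290, 292, 280, 287, 288, 291, 292, 296]
20 [286, 293, 286, 290, 283, 288, 285, 301, 342, 476, 575, 612, 629, 647, 659, 667, 667, 672, 663, 636, 595, 552, 520, 470, 424, 378, 322, 279, 295, 294, 293, 296, 300, 300, 292, 300]
40 [295, 289, 299, 292, 300, 296, 305, 298, 352, 481, 583, 610, 631, 647, 665, 675, 679, 676, 669, 641, 597, 559, 517, 471, 428, 372, 342, 289, 302, 298, 293, 298, 300, 298, 296, 305]
60 [300, 302, 300, 298, 294, 304, 303, 296, 330, 484, 576, 627, 641, 658, 673, 681, 682, 681, 668, 643, 597, 560, 514, 472, 423, 369, 325, 286, 298, 299, 302, 294, 306, 300, 301, 293]
80 [300, 298, 304, 307, 299, 298, 293, 293, 314, 444, 577, 633, 653, 661, 678, 684, 688, 682, 668, 639, 604, 560, 522, 462, 416, 369, 324, 315, 300, 303, 304, 300, 296, 294, 293, 292]
100 [307, 305, 310, 305, 305, 301, 298, 302, 327, 449, 574, 631, 649, 660, 681, 689, 691, 684, 670, 645, 598, 555, 509, 459, 410, 361, 306, 298, 298, 296, 294, 273, 304, 311, 304, 302]
120 [307, 306, 297, 304, 305, 311, 309, 309, 317, 412, 568, 633, 659, 671, 686, 689, 690, 679, 671, 644, 598, 547, 502, 457, 401, 361, 304, 308, 310, 296, 305, 305, 298, 306, 302, 318]
side 0 [195.1 327.3]
side 36 [188.5 307.6]
side 100 [178.1 276.2]
side 176 [167.4 243.9]
```

Run:
```python
from fit import *
im=cv2.imread("pics/side6.png");g=cv2.cvtColor(im,cv2.COLOR_BGR2HSV)
for r in range(238,282,4):
    k=np.where((g[r,140:215,1]<70)&(g[r,140:215,2]>100))[0]+140
    print(r,k.tolist()[:12])
```

```text
238 [192, 193, 194]
242 []
246 [179, 182, 184, 185]
250 [168, 169, 170, 171, 172, 173]
254 [167, 197, 198]
258 [192, 193, 194]
262 [184, 185, 186, 187, 188, 189, 190, 206, 207, 208, 209, 210]
266 [142, 143, 158, 159, 160, 161, 162, 163, 164, 165, 166, 167]
270 [143, 144, 145, 146, 147, 148]
274 [143, 144, 145, 146, 147, 148, 149, 150, 151, 152, 153, 191]
278 [145, 146, 147, 148, 149, 150, 151, 152, 153, 154, 155, 156]
```

Emit:
{"api": "arm_command", "payload": {"targets": [{"hand": -1,"x": 0,"y": 0.042,"z": 0,"yaw": 0},{"hand": -1,"x": 0,"y": 0.042,"z": 0,"yaw": 0},{"hand": -1,"x": 0.01,"y": 0.042,"z": 0,"yaw": 0},{"hand": -1,"x": 0.02,"y": 0.042,"z": 0,"yaw": 0},{"hand": -1,"x": 0.02,"y": 0.042,"z": 0,"yaw": 0},{"hand": -1,"x": 0.02,"y": 0.042,"z": 0,"yaw": 0},{"hand": -1,"x": 0.02,"y": 0.04,"z": 0,"yaw": 0},{"hand": -1,"x": 0.02,"y": 0,"z": 0,"yaw": 0},{"hand": -1,"x": 0.01,"y": 0,"z": 0,"yaw": 0},{"hand": -1,"x": 0,"y": 0,"z": 0,"yaw": 0}]}}

```text
clock: 12.85
eef_pos: [681.7, -140.9, 140.2]
eef_rot: [-3.141, -0.0, 1.818]
wrist_force: [-0.3, -0.3, -1.5]
finger_gap: 24.0
finger_force: 48.7
```

Run:
```python
from fit import *
p=[611.9,138,.248];t=st(p,(0,-256,84));print(t,totool(t),"yaw want",.248+np.pi/2)
```

```text
[ 674.73920407 -110.16775462   84.        ] {'t': 12.85, 'pos': array([ 681.7, -140.9,  140.2]), 'yaw': np.float64(1.8183), 'd': array([31.5,  0.8, 56.2]), 'F': array([-0.3, -0.3, -1.5]), 'gap': 24.0} yaw want 1.8187963267948966
```

Emit:
{"api": "arm_command", "payload": {"targets": [{"hand": -1,"x": 0.01,"y": 0.001,"z": 0.015,"yaw": 0},{"hand": -1,"x": 0.01,"y": 0,"z": 0.015,"yaw": 0},{"hand": -1,"x": 0.008,"y": 0,"z": 0.015,"yaw": 0},{"hand": -1,"x": 0.003,"y": 0,"z": 0.011,"yaw": 0},{"hand": -1,"x": 0,"y": 0,"z": 0,"yaw": 0},{"hand": -1,"x": 0,"y": 0,"z": 0,"yaw": 0},{"hand": -1,"x": 0,"y": 0,"z": 0,"yaw": 0}]}}

```text
clock: 13.55
eef_pos: [675.9, -112.1, 85.0]
eef_rot: [3.14, 0.001, 1.818]
wrist_force: [0.6, -0.4, -1.5]
finger_gap: 24.2
finger_force: 48.7
```

Run:
```python
from fit import *
p=[611.9,138,.248];t=st(p,(0,-256,84));print(t,totool(t))
s=manip.read_state();w=s["eef_rot"][2];ux=np.array([np.cos(w),np.sin(w),0])
x0,y0=255,145;k=8
for X in(120,150,176):
    q=proj("",s["eef_pos"]+ux*X+[0,0,24.2],C["side"])[0];print("side pred",X,np.round((q-[x0,y0])*k))
print("hole",(proj("",st(p,(0,-61,108)),C["side"])[0]-[x0,y0])*k)
im=camera("side")[:,:,::-1];cv2.imwrite("pics/side7.png",im)
cv2.imwrite("pics/m7.png",cv2.resize(im[y0:y0+75,x0:x0+75],None,fx=k,fy=k,interpolation=2))
```

```text
[ 674.73920407 -110.16775462   84.        ] {'t': 13.55, 'pos': array([ 675.9, -112.1,   85. ]), 'yaw': np.float64(1.818), 'd': array([ 2.2, -0.6,  1. ]), 'F': array([ 0.6, -0.4, -1.5]), 'gap': 24.2}
side pred 120 [252. 360.]
side pred 150 [206. 297.]
side pred 176 [168. 244.]
hole [135.74070625 206.22000678]
```

View pics/m7.png

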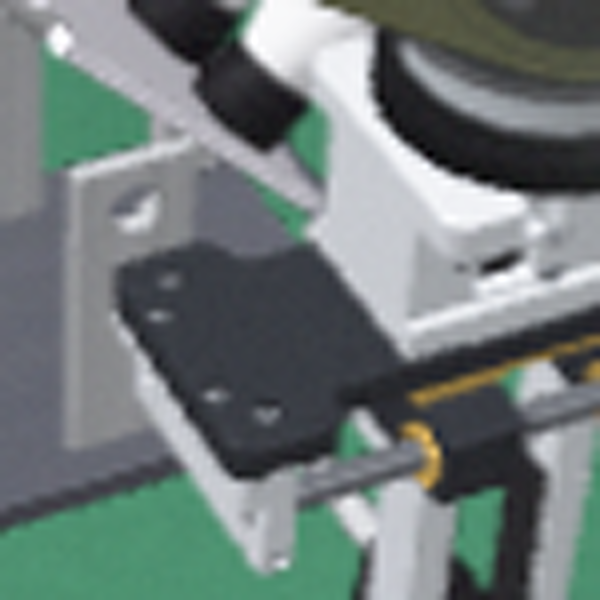

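Side crop: near hole at (137,206), predicted (136,206). The rod tip is hidden behind the gripper. I insert by position and watch the force.

Emit:
{"api": "arm_command", "payload": {"targets": [{"hand": -1,"x": 0.002,"y": -0.0006,"z": 0.001,"yaw": -0.001},{"hand": -1,"x": 0.005,"y": 0,"z": 0,"yaw": 0},{"hand": -1,"x": 0.005,"y": 0,"z": 0,"yaw": 0},{"hand": -1,"x": 0.005,"y": 0,"z": 0,"yaw": 0},{"hand": -1,"x": 0.005,"y": 0,"z": 0,"yaw": 0},{"hand": -1,"x": 0.005,"y": 0,"z": 0,"yaw": 0},{"hand": -1,"x": 0.005,"y": 0,"z": 0,"yaw": 0},{"hand": -1,"x": 0,"y": 0,"z": 0,"yaw": 0}]}}

```text
clock: 14.4
eef_pos: [666.9, -79.7, 82.9]
eef_rot: [3.142, -0.0, 1.82]
wrist_force: [0.5, 0.1, -1.2]
finger_gap: 24.1
finger_force: 48.7
```

Run:
```python
from fit import *
p=[611.9,138,.248];t=st(p,(0,-226,84));print(t,totool(t),manip.read_state()["moment"])
```

```text
[667.37523484 -81.08559587  84.        ] {'t': 14.4, 'pos': array([666.9, -79.7,  82.9]), 'yaw': np.float64(1.8204), 'd': array([-1.4,  0.1, -1.1]), 'F': array([ 0.5,  0.1, -1.2]), 'gap': 24.1} [-0.11037361 -0.14113573  0.00938611]
```

Emit:
{"api": "arm_command", "payload": {"targets": [{"hand": -1,"x": 0.01,"y": 0,"z": -0.001,"yaw": 0.001},{"hand": -1,"x": 0.01,"y": 0,"z": 0,"yaw": 0},{"hand": -1,"x": 0.01,"y": 0,"z": 0,"yaw": 0},{"hand": -1,"x": 0.01,"y": 0,"z": 0,"yaw": 0},{"hand": -1,"x": 0.01,"y": 0,"z": 0,"yaw": 0},{"hand": -1,"x": 0.01,"y": 0,"z": 0,"yaw": 0},{"hand": -1,"x": 0.01,"y": 0,"z": 0,"yaw": 0},{"hand": -1,"x": 0.01,"y": 0,"z": 0,"yaw": 0},{"hand": -1,"x": 0.01,"y": 0,"z": 0,"yaw": 0},{"hand": -1,"x": 0,"y": 0,"z": 0,"yaw": 0}]}}

```text
clock: 15.4
eef_pos: [644.6, 8.1, 83.9]
eef_rot: [-3.142, -0.0, 1.82]
wrist_force: [0.0, -1.2, -1.3]
finger_gap: 24.2
finger_force: 48.7
```

Run:
```python
from fit import *
p=[611.9,138,.248];t=st(p,(0,-102,84));print(t,totool(t),manip.read_state()["moment"])
```

```text
[636.93749537  39.12066027  84.        ] {'t': 15.4, 'pos': array([644.6,   8.1,  83.9]), 'yaw': np.float64(1.82), 'd': array([32. ,  0.2, -0.1]), 'F': array([ 0. , -1.2, -1.3]), 'gap': 24.2} [-0.08941106 -0.16536275  0.00377398]
```

Clean so far. I drive the last 32 mm slowly through the far hole.

Emit:
{"api": "arm_command", "payload": {"targets": [{"hand": -1,"x": 0.004,"y": 0,"z": 0,"yaw": 0.001},{"hand": -1,"x": 0.004,"y": 0,"z": 0,"yaw": 0},{"hand": -1,"x": 0.004,"y": 0,"z": 0,"yaw": 0},{"hand": -1,"x": 0.004,"y": 0,"z": 0,"yaw": 0},{"hand": -1,"x": 0.004,"y": 0,"z": 0,"yaw": 0},{"hand": -1,"x": 0.004,"y": 0,"z": 0,"yaw": 0},{"hand": -1,"x": 0.004,"y": 0,"z": 0,"yaw": 0},{"hand": -1,"x": 0.003,"y": 0,"z": 0,"yaw": 0},{"hand": -1,"x": 0,"y": 0,"z": 0,"yaw": 0},{"hand": -1,"x": 0,"y": 0,"z": 0,"yaw": 0}]}}

```text
clock: 16.4
eef_pos: [637.3, 36.8, 83.9]
eef_rot: [3.142, 0.0, 1.818]
wrist_force: [0.0, 0.9, -1.7]
finger_gap: 24.3
finger_force: 48.7
```

Run:
```python
from fit import *
p=[611.9,138,.248];t=st(p,(0,-102,84));print(t,totool(t),manip.read_state()["moment"])
s=manip.read_state();w=s["eef_rot"][2];ux=np.array([np.cos(w),np.sin(w),0])
im=camera("side")[:,:,::-1];cv2.imwrite("pics/side8.png",im);tp=camera("top")[:,:,::-1];cv2.imwrite("pics/top8.png",tp)
old=cv2.imread("pics/side4.png").astype(int);tip=s["eef_pos"]+ux*176+[0,0,24.2]
q=proj("",tip,C["side"])[0];f=proj("",st(p,(0,61,108)),C["side"])[0];print("tip pred",q,"far outer hole",f)
u,v=np.round(q).astype(int);d=np.abs(im.astype(int)-old).sum(2)
print(u,v);print(d[v-8:v+9,u-8:u+9])
```

```text
[636.93749537  39.12066027  84.        ] {'t': 16.4, 'pos': array([637.3,  36.8,  83.9]), 'yaw': np.float64(1.8179), 'd': array([ 2.3,  0.2, -0.1]), 'F': array([ 0. ,  0.9, -1.7]), 'gap': 24.3} [-0.11928984 -0.09453633 -0.03122389]
tip pred [250.97607956 141.60165117] far outer hole [252.53217321 143.77322249]
251 142
[[220 255 437 427 332 135 298 248 205 212 210 226 255 180 135 142 127]
 [283 257 390 453 397 313 229 277 279 289 340 305 294 282 228 176 179]
 [156  18 313 437 443 400 300 231 295 454 549 234 310 295 292 304 343]
 [225 105 332 387 445 433 365 268 365 550 568 507 310 308 300 300 309]
 [238 158 291 306 421 446 418 338 223 430 574 563 417 304 313 304 299]
 [153  54 135 216 352 410 448 408 317 334 537 574 550 324 315 303 311]
 [232 104 248 360 284 377 434 443 393 306 357 542 569 553 237 306 301]
 [187 199 229 317 293 278 402 446 443 356 222 394 577 562 498 310 313]
 [148 164 217 243 205 225 338 423 452 379 225 208 449 567 551 414 302]
 [146 148 218 228 193 185 207 318 327 270 211 172 263 429 538 551 243]
 [162 172 218 244 199 185 194 173 175 176 155 205 225 248 340 507 556]
 [162 165 186 226 202 217 206 171 134 127 129 189 179 199 221 303 413]
 [ 66 176 202 224 150 122 147 189 225 289 417 389 209 152 181 220 237]
 [203 174 220 225 138 165 184 204 266 378 417 317 185 151 136 173 200]
 [235  59 219 258 184 179 204 194 226 217 146 110 197 183 180 137 144]
 [276 210  65 280 222 189 195 198 199 202 154 135 188 184 201 176 138]
 [251 262 144 189 234 204 190 199 191 222 205 188 185 180 207 214 216]]
```

Emit:
{"api": "arm_command", "payload": {"targets": [{"hand": -1,"x": 0.002,"y": 0,"z": 0,"yaw": 0},{"hand": -1,"x": 0,"y": 0,"z": 0.002,"yaw": 0},{"hand": -1,"x": 0,"y": 0,"z": 0,"yaw": 0},{"hand": -1,"x": 0,"y": 0,"z": 0,"yaw": 0}]}}

```text
clock: 16.9
eef_pos: [636.8, 38.7, 81.8]
eef_rot: [-3.142, -0.0, 1.818]
wrist_force: [-0.4, 0.1, -0.8]
finger_gap: 24.0
finger_force: 48.7
```

Emit:
{"api": "arm_command", "payload": {"targets": [{"hand": -0.3,"x": 0,"y": 0,"z": 0,"yaw": 0},{"hand": -0.1,"x": 0,"y": 0,"z": 0,"yaw": 0},{"hand": -0.1,"x": 0,"y": 0,"z": 0,"yaw": 0},{"hand": -0.1,"x": 0,"y": 0,"z": -0.01,"yaw": 0},{"hand": -0.1,"x": 0,"y": 0,"z": -0.04,"yaw": 0},{"hand": -0.1,"x": 0,"y": 0,"z": -0.045,"yaw": 0},{"hand": -0.1,"x": 0,"y": 0,"z": -0.045,"yaw": 0},{"hand": -0.1,"x": 0,"y": 0,"z": -0.045,"yaw": 0},{"hand": -0.1,"x": 0,"y": 0,"z": -0.015,"yaw": 0},{"hand": -0.1,"x": 0,"y": 0,"z": 0,"yaw": 0}]}}

```text
clock: 17.9
eef_pos: [637.4, 38.7, 285.4]
eef_rot: [3.136, 0.001, 1.818]
wrist_force: [-0.4, -0.2, 0.1]
finger_gap: 42.2
finger_force: 0.0
```

Run:
```python
from fit import *
p=[611.9,138,.248]
c=get_calibration("wrist");print(totool(st(p,pl(.79,170,0))))
im=camera("wrist")[:,:,::-1];cv2.imwrite("pics/w9.png",im)
sd=camera("side")[:,:,::-1];cv2.imwrite("pics/side9.png",sd)
for Y in(-132,-110,-90,-67): 
  for zz in (105+12,):print("handle top pred",Y,np.round(proj("",st(p,(0,Y,zz)),c)[0],1),"side",np.round(proj("",st(p,(0,Y,105)),C["side"])[0],1))
print("tip",proj("",st(p,(0,74,106)),c)[0],"far lug outer top",proj("",st(p,(0,61,126)),c)[0])
g=sd.max(2).astype(int);ys,xs=np.where(g[150:240,255:330]<50);print("dark in side: x",xs.min()+255,xs.max()+255,"y",ys.min()+150,ys.max()+150,len(xs))
m=(g<50).astype(np.uint8);n,l,S_,ce=cv2.connectedComponentsWithStats(m);print([ (S_[i].tolist(),ce[i].round().tolist()) for i in range(1,n) if S_[i][4]>60 and S_[i][1]>120])
w=im.max(2);m=(w<45).astype(np.uint8);n,l,S_,ce=cv2.connectedComponentsWithStats(m);print([ (S_[i].tolist(),ce[i].round().tolist()) for i in range(1,n) if S_[i][4]>150])
```

```text
{'t': 17.9, 'pos': array([637.4,  38.7, 285.4]), 'yaw': np.float64(1.8178), 'd': array([102.4, -45.1,  94.6]), 'F': array([-0.4, -0.2,  0.1]), 'gap': 42.2}
handle top pred -132 [257.  196.7] side [284.9 189.8]
handle top pred -110 [257.  180.2] side [280.7 184. ]
handle top pred -90 [257.  164.6] side [277.1 178.9]
handle top pred -67 [256.9 146.2] side [273.  173.2]
tip [256.69518544  23.34683766] far lug outer top [256.71544383  31.31403705]
dark in side: x 269 292 y 150 193 392
[([271, 140, 22, 24, 173], [282.0, 152.0]), ([269, 170, 20, 24, 285], [279.0, 181.0]), ([0, 200, 28, 38, 179], [16.0, 221.0])]
[([291, 53, 23, 30, 432], [300.0, 68.0]), ([290, 97, 21, 27, 389], [299.0, 110.0]), ([248, 144, 19, 51, 938], [257.0, 169.0]), ([204, 229, 23, 88, 636], [217.0, 273.0]), ([292, 229, 21, 88, 612], [300.0, 273.0]), ([82, 283, 111, 97, 4335], [143.0, 315.0]), ([325, 283, 117, 97, 4319], [376.0, 314.0]), ([0, 368, 28, 16, 171], [8.0, 379.0])]
```

The handle shows level in both views: wrist columns 248–267 and rows 144–195, side centroid (279,181). This matches the rod seated with its origin at y≈-65. Next I fold the plate down, pushing on the bar with closed fingers.

Emit:
{"api": "arm_command", "payload": {"targets": [{"hand": -1,"x": 0.03,"y": -0.013,"z": 0,"yaw": 0},{"hand": -1,"x": 0.03,"y": -0.013,"z": 0,"yaw": 0},{"hand": -1,"x": 0.03,"y": -0.013,"z": 0,"yaw": 0},{"hand": -1,"x": 0.012,"y": -0.006,"z": 0.02,"yaw": 0},{"hand": -1,"x": 0,"y": 0,"z": 0.03,"yaw": 0},{"hand": -1,"x": 0,"y": 0,"z": 0.02,"yaw": 0},{"hand": -1,"x": 0,"y": 0,"z": 0.01,"yaw": 0},{"hand": -1,"x": 0,"y": 0,"z": 0,"yaw": 0}]}}

```text
clock: 18.8
eef_pos: [567.5, 126.5, 199.9]
eef_rot: [-3.138, -0.0, 1.818]
wrist_force: [-0.1, 0.7, 0.3]
finger_gap: 0.5
finger_force: 0.0
```

Run:
```python
from fit import *
p=[611.9,138,.248]
for th in(.79,.7,.6,.52):print(th,np.round(pl(th,170,0),1))
print(totool(st(p,pl(.79,170,0))+[0,0,5]))
c=get_calibration("wrist");im=camera("wrist")[:,:,::-1];cv2.imwrite("pics/w10.png",im)
g=cv2.cvtColor(im,cv2.COLOR_BGR2HSV)
for Y in(40,30):
  q=proj("",st(p,pl(.79,170,Y)),c)[0];r=int(round(q[1]));a=int(q[0]);print(Y,q,im[r,a-20:a+21].sum(1).tolist())
```

```text
0.79 [-44.7   0.  190.8]
0.7 [-55.    0.  179.5]
0.6 [-65.3   0.  166. ]
0.52 [-72.5   0.  154.5]
{'t': 18.8, 'pos': array([567.5, 126.5, 199.9]), 'yaw': np.float64(1.8177), 'd': array([0.3, 1.2, 4.1]), 'F': array([-0.1,  0.7,  0.3]), 'gap': 0.5}
40 [259.4169257  169.43590143] [271, 272, 257, 269, 275, 276, 283, 278, 278, 268, 279, 282, 272, 275, 299, 416, 544, 585, 627, 629, 625, 622, 612, 576, 526, 482, 441, 381, 321, 303, 334, 339, 335, 339, 347, 337, 339, 347, 349, 346, 357]
30 [259.41599912 183.02409008] [284, 280, 254, 269, 278, 276, 276, 278, 274, 278, 273, 272, 280, 277, 295, 407, 544, 595, 617, 627, 623, 612, 596, 570, 536, 499, 447, 383, 325, 275, 285, 279, 281, 278, 282, 277, 282, 276, 279, 283, 281]
```

Emit:
{"api": "arm_command", "payload": {"targets": [{"hand": -1,"x": 0,"y": 0.001,"z": 0.004,"yaw": 0},{"hand": -1,"x": 0,"y": -0.002,"z": 0.003,"yaw": 0},{"hand": -1,"x": 0,"y": -0.003,"z": 0.003,"yaw": 0},{"hand": -1,"x": 0,"y": -0.003,"z": 0.003,"yaw": 0},{"hand": -1,"x": 0,"y": -0.003,"z": 0.003,"yaw": 0},{"hand": -1,"x": 0,"y": -0.002,"z": 0.003,"yaw": 0},{"hand": -1,"x": 0,"y": -0.002,"z": 0.003,"yaw": 0}]}}

```text
clock: 19.55
eef_pos: [554.5, 123.2, 179.7]
eef_rot: [3.141, 0.0, 1.818]
wrist_force: [0.2, -0.3, 1.3]
finger_gap: 0.5
finger_force: 0.0
```

```bash
cat > th.py <<'E'
from fit import *
p=[611.9,138,.248]
print(totool(st(p,pl(.52,170,0))+[0,0,5]))
c=get_calibration("wrist");im=camera("wrist")[:,:,::-1]
for th in(.45,.5,.55,.6,.65,.7,.75,.8):
  q=proj("",st(p,pl(th,170,30)),c)[0];r=int(round(q[1]));v=im[r,200:320].sum(1);k=np.where(v>450)[0]+200
  k=k[np.argsort(abs(k-q[0]))[:14]] if len(k) else k
  print(th,q.round(1),"bar cols seen",k.min() if len(k) else 0,k.max() if len(k) else 0)
E
python3 th.py
```

```text
{'t': 19.55, 'pos': array([554.5, 123.2, 179.7]), 'yaw': np.float64(1.8178), 'd': array([  0.3, -13.2,  20.2]), 'F': array([ 0.2, -0.3,  1.3]), 'gap': 0.5}
0.45 [234.5 174.8] bar cols seen 274 286
0.5 [238.7 176.9] bar cols seen 274 315
0.55 [243.7 179.2] bar cols seen 274 310
0.6 [249.5 181.5] bar cols seen 274 309
0.65 [256.2 183.8] bar cols seen 274 309
0.7 [263.8 186.3] bar cols seen 274 309
0.75 [272.3 188.7] bar cols seen 274 310
0.8 [281.8 191.2] bar cols seen 274 310
```

The bar hasn't moved (columns 274–286, θ≈0.79): the tips passed in front of it. I go back up and grip it instead, as in the lift that worked.

Emit:
{"api": "arm_command", "payload": {"targets": [{"hand": -1,"x": 0,"y": -0.005,"z": -0.01,"yaw": 0},{"hand": -0.6,"x": 0,"y": 0,"z": -0.03,"yaw": 0},{"hand": -0.6,"x": 0,"y": 0.01,"z": 0,"yaw": 0},{"hand": -0.6,"x": 0,"y": 0.01,"z": 0,"yaw": 0},{"hand": -0.6,"x": 0,"y": 0,"z": 0,"yaw": 0},{"hand": -0.6,"x": 0,"y": 0,"z": 0,"yaw": 0}]}}

```text
clock: 20.2
eef_pos: [569.0, 126.9, 219.6]
eef_rot: [-3.141, -0.0, 1.818]
wrist_force: [-0.3, 0.6, -0.1]
finger_gap: 19.0
finger_force: 0.0
```

```bash
python3 th.py | sed -n '1p;7,9p'; python3 -c "
from fit import *
p=[611.9,138,.248];print(totool(st(p,pl(.79,170,0))+[0,0,-35]))"
```

```text
{'t': 20.2, 'pos': array([569. , 126.9, 219.6]), 'yaw': np.float64(1.8178), 'd': array([  0.3, -28.2,  60.1]), 'F': array([-0.3,  0.6, -0.1]), 'gap': 19.0}
0.7 [244.7 173.6] bar cols seen 253 288
0.75 [251.4 175.3] bar cols seen 253 288
0.8 [258.8 177.1] bar cols seen 253 288
{'t': 20.25, 'pos': array([568.9, 126.9, 219.7]), 'yaw': np.float64(1.8179), 'd': array([ 0.2, -0.2, 63.9]), 'F': array([-0.4,  0.1, -0.2]), 'gap': 18.9}
```

Emit:
{"api": "arm_command", "payload": {"targets": [{"hand": -0.6,"x": 0,"y": 0.001,"z": 0.01,"yaw": 0},{"hand": -0.6,"x": 0,"y": 0,"z": 0.01,"yaw": 0},{"hand": -0.6,"x": 0,"y": 0,"z": 0.01,"yaw": 0},{"hand": -0.6,"x": 0,"y": 0,"z": 0.008,"yaw": 0},{"hand": -0.6,"x": 0,"y": 0,"z": 0,"yaw": 0}]}}

```text
clock: 20.75
eef_pos: [569.6, 127.0, 180.3]
eef_rot: [-3.139, -0.0, 1.818]
wrist_force: [-0.2, -0.8, -1.2]
finger_gap: 18.8
finger_force: 0.0
```

Emit:
{"api": "arm_command", "payload": {"targets": [{"hand": -0.6,"x": 0,"y": 0,"z": 0.009,"yaw": 0},{"hand": -0.6,"x": 0,"y": 0,"z": 0.009,"yaw": 0},{"hand": -0.6,"x": 0,"y": 0,"z": 0.008,"yaw": 0},{"hand": -1,"x": 0,"y": 0,"z": 0,"yaw": 0},{"hand": -1,"x": 0,"y": 0,"z": 0,"yaw": 0},{"hand": -1,"x": 0,"y": 0,"z": 0,"yaw": 0},{"hand": -1,"x": 0,"y": 0,"z": 0,"yaw": 0}], "newtons": 20}}

```text
clock: 21.45
eef_pos: [570.0, 127.1, 155.9]
eef_rot: [-3.141, -0.0, 1.818]
wrist_force: [-2.9, 0.9, -1.7]
finger_gap: 9.5
finger_force: 20.0
```

Emit:
{"api": "arm_command", "payload": {"targets": [{"hand": -1,"x": 0,"y": -0.004,"z": 0.004,"yaw": 0},{"hand": -1,"x": 0,"y": -0.0035,"z": 0.004,"yaw": 0},{"hand": -1,"x": 0,"y": -0.0035,"z": 0.004,"yaw": 0},{"hand": -1,"x": 0,"y": -0.0035,"z": 0.0045,"yaw": 0},{"hand": -1,"x": 0,"y": -0.0035,"z": 0.0045,"yaw": 0},{"hand": -1,"x": 0,"y": -0.0033,"z": 0.0045,"yaw": 0},{"hand": -1,"x": 0,"y": -0.003,"z": 0.0045,"yaw": 0},{"hand": -1,"x": 0,"y": 0,"z": 0,"yaw": 0}]}}

```text
clock: 22.25
eef_pos: [546.0, 121.0, 124.9]
eef_rot: [-3.14, -0.0, 1.818]
wrist_force: [-0.3, -0.7, -3.9]
finger_gap: 9.3
finger_force: 20.0
```

```bash
python3 th.py
```

```text
{'t': 22.25, 'pos': array([546. , 121. , 124.9]), 'yaw': np.float64(1.8178), 'd': array([  0.3,  -4.5, -34.6]), 'F': array([-0.3, -0.7, -3.9]), 'gap': 9.3}
0.45 [241.7 194.2] bar cols seen 250 263
0.5 [247.4 197.8] bar cols seen 250 263
0.55 [254.2 201.5] bar cols seen 250 263
0.6 [262.2 205.5] bar cols seen 250 263
0.65 [271.6 209.6] bar cols seen 251 302
0.7 [282.4 213.9] bar cols seen 260 304
0.75 [294.6 218.4] bar cols seen 275 314
0.8 [308.4 222.9] bar cols seen 302 315
```

Emit:
{"api": "arm_command", "payload": {"targets": [{"hand": -1,"x": 0,"y": -0.0018,"z": 0.0025,"yaw": 0},{"hand": -1,"x": 0,"y": -0.0017,"z": 0.0025,"yaw": 0},{"hand": -1,"x": 0,"y": -0.001,"z": 0.002,"yaw": 0},{"hand": -1,"x": 0,"y": 0,"z": 0,"yaw": 0}]}}

```text
clock: 22.7
eef_pos: [542.3, 120.1, 118.6]
eef_rot: [3.141, 0.0, 1.818]
wrist_force: [4.2, 1.9, -2.5]
finger_gap: 9.1
finger_force: 20.0
```

```bash
python3 th.py|head -5
```

```text
{'t': 22.7, 'pos': array([542.3, 120.1, 118.6]), 'yaw': np.float64(1.8178), 'd': array([  0.3,  -0.6, -40.9]), 'F': array([ 4.2,  1.9, -2.5]), 'gap': 9.1}
0.45 [247.4 197.2] bar cols seen 250 263
0.5 [253.6 201. ] bar cols seen 251 304
0.55 [260.9 205. ] bar cols seen 251 304
0.6 [269.6 209.3] bar cols seen 251 304
```

Emit:
{"api": "arm_command", "payload": {"targets": [{"hand": -1,"x": 0,"y": -0.0007,"z": 0.0015,"yaw": 0},{"hand": -1,"x": 0,"y": -0.0003,"z": 0.001,"yaw": 0},{"hand": -1,"x": 0,"y": 0,"z": 0,"yaw": 0},{"hand": -1,"x": 0,"y": 0,"z": 0,"yaw": 0}]}}

```text
clock: 23.15
eef_pos: [542.0, 120.0, 117.7]
eef_rot: [3.139, 0.0, 1.818]
wrist_force: [1.4, 1.1, 10.3]
finger_gap: 9.3
finger_force: 20.0
```

Emit:
{"api": "arm_command", "payload": {"targets": [{"hand": -1,"x": 0,"y": 0,"z": 0.001,"yaw": 0},{"hand": -1,"x": 0,"y": 0,"z": 0,"yaw": 0},{"hand": -1,"x": 0,"y": 0,"z": 0,"yaw": 0}]}}

```text
clock: 23.45
eef_pos: [541.9, 120.0, 117.3]
eef_rot: [3.139, 0.0, 1.818]
wrist_force: [-3.3, -0.2, 17.8]
finger_gap: 8.8
finger_force: 20.0
```

Emit:
{"api": "arm_command", "payload": {"targets": [{"hand": -0.8,"x": 0,"y": 0,"z": 0,"yaw": 0},{"hand": -0.5,"x": 0,"y": 0,"z": 0,"yaw": 0},{"hand": -0.5,"x": 0,"y": 0,"z": 0,"yaw": 0},{"hand": -0.5,"x": 0,"y": 0,"z": -0.01,"yaw": 0},{"hand": -0.5,"x": 0,"y": 0,"z": -0.02,"yaw": 0},{"hand": -0.5,"x": 0,"y": 0,"z": -0.03,"yaw": 0},{"hand": -0.5,"x": 0,"y": 0,"z": -0.03,"yaw": 0},{"hand": -0.5,"x": 0,"y": 0,"z": -0.03,"yaw": 0},{"hand": -0.5,"x": 0,"y": 0,"z": 0,"yaw": 0}]}}

```text
clock: 24.35
eef_pos: [542.4, 120.0, 239.9]
eef_rot: [3.136, 0.001, 1.818]
wrist_force: [0.4, 0.5, -0.4]
finger_gap: 23.1
finger_force: 0.0
```

```bash
python3 th.py
python3 - <<'E'
from fit import *
p=[611.9,138,.248]
sd=camera("side")[:,:,::-1];cv2.imwrite("pics/side12.png",sd);im=camera("wrist")[:,:,::-1];cv2.imwrite("pics/w12.png",im);c=get_calibration("wrist")
g=sd.max(2).astype(int);m=(g<50).astype(np.uint8);n,l,S_,ce=cv2.connectedComponentsWithStats(m);print([ (S_[i].tolist(),ce[i].round(1).tolist()) for i in range(1,n) if S_[i][4]>60 and S_[i][1]>120])
# tip beyond far lug in the wrist view
for Y in(62,66,70,74,78,82):
    q=proj("",st(p,(0,Y,106)),c)[0];a,b=np.round(q).astype(int);print(Y,q.round(1),im[b,a-9:a+10].sum(1).tolist() if 0<=b<384 else "")
# bystanders: compare the side pictures at start and now
o=cv2.imread("pics/side0.png").astype(int);d=np.abs(sd.astype(int)-o).max(2)
for nm,(u,v) in dict(bulbA=(321,250),bulbB=(200,140),screw=(235,139)).items():print(nm,d[v-15:v+15,u-12:u+12].mean().round(1))
E
```

```text
{'t': 24.35, 'pos': array([542.4, 120. , 239.9]), 'yaw': np.float64(1.8178), 'd': array([ 0.4, -0.7, 80.4]), 'F': array([ 0.4,  0.5, -0.4]), 'gap': 23.1}
0.45 [251.  161.1] bar cols seen 253 291
0.5 [254.8 162.5] bar cols seen 253 291
0.55 [259.3 163.9] bar cols seen 253 291
0.6 [264.3 165.4] bar cols seen 253 291
0.65 [270.  166.8] bar cols seen 253 291
0.7 [276.3 168.3] bar cols seen 257 295
0.75 [283.2 169.8] bar cols seen 286 299
0.8 [290.9 171.3] bar cols seen 286 299
[([268, 144, 21, 22, 169], [277.8, 155.1]), ([269, 170, 20, 24, 284], [278.6, 181.5]), ([0, 200, 28, 38, 185], [15.8, 221.2])]
62 [325.8 126.7] [317, 338, 369, 414, 496, 558, 593, 607, 606, 588, 520, 459, 413, 422, 392, 341, 308, 306, 309]
66 [326.  122.9] [302, 302, 307, 369, 483, 556, 595, 615, 623, 603, 552, 469, 368, 286, 269, 268, 280, 276, 276]
70 [326.2 119.1] [273, 271, 266, 289, 377, 508, 577, 608, 614, 596, 540, 439, 328, 279, 280, 274, 270, 274, 271]
74 [326.4 115.3] [273, 268, 268, 269, 279, 313, 375, 414, 425, 410, 358, 307, 277, 266, 272, 267, 271, 273, 277]
78 [326.6 111.5] [255, 262, 261, 260, 257, 252, 258, 252, 245, 256, 255, 245, 257, 248, 252, 250, 257, 263, 262]
82 [326.8 107.6] [274, 271, 277, 277, 276, 271, 273, 277, 266, 272, 274, 266, 270, 269, 268, 272, 270, 272, 274]
bulbA 2.0
bulbB 2.2
screw 27.6
```

The tip shows past the far lug (y≈74), the handle is still level and in place, the bar fits θ≈0.52, and the arm is clear. Handing in.

```bash
python3 -c "
from cell import manip
print(manip.sign_off())"
```

```text
the job is handed in; nothing more can be done
None
```

The job is handed in at about 24 s: the rod is through both lugs, its tip about 13 mm beyond the far one. The plate rests on it at about 0.52 rad with the gripper clear, the bulbs look unmoved, and the arm never went near the screwdriver, though its picture check was inconclusive.

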